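# Empty the tumbler's catch tray and hold its lid open for the next batch

## Robot

A 7-joint arm with a two-finger parallel gripper is mounted at the origin on the work surface. World frame = base frame: x ahead of the robot, y to its left, z up, the work surface at z = 0. Lengths are in mm, angles in rad, forces in N, time in s.
With the tool pointing down it reaches from about 400 to 875 mm from the base axis. Payload 19.3 kg.
Tool frame: the origin (TCP) lies between the finger pads; the fingertips stand 17 mm ahead of it and the grasp point (between the pads) lies 2 mm behind it (r.tcp_to_tips is the distance from the TCP to the fingertips, in mm); z points along the fingers, x is the direction in which the jaws open and shut, and the axes are right-handed (so a half turn about z gives the same grasp; the last joint's range is limited). The gripper opens to 85 mm and grips with 20 to 120 N. Pads are 22 mm wide; open, the fingers measure 114 mm over their backs; the gripper's body (76 mm by 85 mm) begins 54 mm behind the grasp point. The pads swing forward as they close: fully open they stand 13 mm farther back than shut.
Start: joints at [-1.239, 0.521, -0.036, 1.599, 0.021, 1.021, -0.113], TCP at [244.439, 575.207, 217.891] pointing down, gripper open.
Joint ranges: [-2.91, 2.91], [-0.3, 2.13], [-1.5, 1.42], [0.17, 2.43], [-1.26, 4.41], [0.16, 1.93], [-2.52, 2.52]. Speed limits (rad/s): [1.89, 1.89, 2.39, 2.39, 3.01, 3.01, 3.01].

## Interface

Orientations are given as a rotation vector (axis times angle).
In Python, from bench import r, imaging gives the robot as it stands. The module is installed in compiled form; this text tells all that it offers.
- The arm moves only by the tool arm_command, never from a script. Its argument "moves" is a list of rows, each an object of numbers: "claw": the gripper command: -1 is shut, 1 is fully open, values between are in proportion; "tx", "ty", "tz": the shift along the tool's x, y, z in mm; "twist": the turn about the tool's z in rad. A call has 1 to 5 rows; each row is the pose to reach, as a shift and turn from the pose measured when the call began, along the tool's axes at that moment; what a row does not reach only later rows make up. A row lasts 1/12 s, in which the tool goes at most 41.7 mm and 7.16 degrees, less where a joint would pass 70% of its speed; a pose out of reach is approached as far as the arm can. A call with a gripper value outside its range is refused whole. The fingers move at their own pace and stop on an object; the grip force is fixed at half the most. Time passes only in rows, so rows that repeat a pose let the fingers close. It gives the time, the measured TCP pose, the force and the opening at its end, in the units of the state.
- r.read_state(): the state, without advancing time (a new reading comes with each control period).
- imaging.capture(name): name is "side" or "top" or "wrist"; returns the picture (480x640x3 uint8, red, green, blue); there is no depth.
- imaging.get_calibration(name): a dict with "mtx" (3x3 intrinsics, pixels), "dist_coeffs" ([k1, k2, p1, p2, k3] as OpenCV has them; the pictures are not rectified), "R" (3x3) and "t" (3): a world point X has camera coordinates R X + t. Camera axes: x right, y down, z forward; pixel columns grow to the right and rows downward; lengths in mm; the calibration is good to about 2 mm. A picture is of the moment at which its call begins: read the wrist's pose just before it. get_calibration takes no time and is no camera call; for the wrist camera it gives the pose at the moment of the call.
- r.hand_in(): hands the job in, once; it reports no verdict.
The state is a dict: "time": time; "qpos": joint angles; "joint_vel": joint speeds; "joint_torque": joint torques, N m; "tcp_pos": TCP position; "tcp_rot": TCP orientation; "contact_force": force on the tool from outside, world axes, zero at the start; "wrist_torque": the same for the moment, N m; "opening": finger opening in mm.
Only numpy, scipy, OpenCV 4.12 (cv2) and the standard library are available. Lean on these libraries where they do the work, as an engineer would, in place of code of your own. Each camera call takes 0.05 s, during which the arm holds its last target.

## Task

Move both polished hammer heads from the tumbler's catch tray into the blue tote, lowering them in rather than dropping them from above its rim. Then, for the next batch, lift the tumbler's orange lid by its black T-handle and finish while still holding it open at about 60 degrees from closed: it falls shut if let go, so do not release it. Leave the grey scrap bin and its rusty head, and the other things on the bench, where they are.

Things in the scene. Friction and masses are not known exactly. Their poses are not given: they have to be found in the camera images.
- lid (a joint): opening angle of the tumbler's lid (rad): 0 closed (level), grows as the handle end rises, stop at 1.4; 60 degrees is 1.05. About 0.4 kg and a weak spring close it from every angle (about 1.5 to 3 N at the handle)
- lid_grip (a point): centre of the black T-handle of the orange lid: a 20 mm thick, 44 mm long round bar, parallel to the hinge, on a 12 mm wide stem from the middle of the lid's free edge. It stands 35 mm out from the front of the tumbler, 125 mm above the bench when closed, and has free space all round; its two flat ends can be gripped across the 44 mm, or it can be lifted from below. Axes turn with the lid: y along the bar, x from the handle to the hinge
- lid_hinge (a point): point on the lid's level hinge line, 215 mm behind the T-handle's centre and 121 mm above the bench. As the lid opens the handle swings up and over towards the hinge on a circle of 215 mm radius about this line; y axis along the hinge line. The lid is 220 mm wide and 170 mm long
- tumbler: green finishing machine with an orange top lid at the robot's side, fixed, 320 long (x) by 220 wide (y) by 120 mm high; origin on the bench about under its middle (the front is 150 mm in -x from it), x axis pointing away from the robot. A chute on its +y side leads to the catch tray
- catch_tray: low steel tray with a black mat, fixed, 250 (x) by 150 mm (y), floor 30 mm above the bench, walls 4 mm thick rising 18 mm above the floor; stands 25 mm from the tumbler's +y side; origin on the bench under its middle
- club_head_mid (a point): centre of a bright steel hammer head with two round faces, lying in the catch tray: 90 mm long (x axis), 28 wide (y), 30 high (z, upward), about 0.3 kg; flat-sided 36 mm middle; the centre is 15 mm above its underside
- peen_head_mid (a point): centre of a bright steel hammer head with one round face and one ball end, lying in the catch tray: 90 mm long (x axis), 28 wide (y), 30 high (z, upward), about 0.3 kg; flat-sided 36 mm middle; the centre is 15 mm above its underside
- club_head: the same two-faced head; origin under its middle
- peen_head: the same ball-ended head; origin under its middle
- tote: blue open tote, loose, 0.6 kg, 220 (x) by 150 (y) by 55 mm high, walls and floor 4 mm thick; origin at the centre of its underside. It may stand on either side of the scrap bin
- scrap_bin: grey open bin, 200 (x) by 140 (y) by 55 mm high, stands beside the tote; origin at the centre of its underside; leave alone
- rusty_head_mid (a point): centre of a rust-brown hammer head in the scrap bin; leave alone
- screwdriver: screwdriver lying on the bench in front of the tumbler; leave alone
- wrench: wrench lying near the robot; leave alone
- oil_can: red can, 56 mm across, 110 mm high, at the back; leave alone
- screw_jar: clear jar, 60 mm across, 80 mm high, at the back; leave alone
- brush: brush lying at the back; leave alone
Mind the look-alikes: they are no part of the job. What is shaped like the club_head but turquoise is not meant. What is shaped like the peen_head but red is not meant.

How it is judged:
By the outcome, as a careful person would: the job done as asked, in the order asked, and still so for the second after the job is handed in, while the arm keeps its last pose, push and grip.
It also fails if it takes over 72 s, if anything falls off the work surface, if the arm or the gripper's body presses on something with over 40 N, if the wrist force passes 120 N, or if a joint passes its speed limit or range.

## Working session

There is one attempt and no reset: what is moved stays moved. The work goes in short steps, Python scripts to look and compute and a tool call to move; the robot and the scene stay as the last step left them, time stands still between calls to the robot, and variables do not carry over. Pictures are saved under pics/ and viewed, and the job is handed in when it is done.

Besides the shell and the picture viewer there is one more tool, called after ">>>" as a command line: name --argument value ..., lists and objects as JSON in quotes. arm_command: Moves the arm, as the interface text tells. Its arguments: {"type":"object","properties":{"moves":{"type":"array","items":{"type":"object","properties":{"claw":{"type":"number"},"tx":{"type":"number"},"ty":{"type":"number"},"tz":{"type":"number"},"twist":{"type":"number"}}}}},"required":["moves"]}

```bash
mkdir -p pics; cat > h.py <<'E'
import numpy as np, cv2
from bench import r, imaging
def snap(n,f):
    im=imaging.capture(n); cv2.imwrite('pics/'+f,cv2.cvtColor(im,cv2.COLOR_RGB2BGR)); return im
def ray(c,u,v):
    p=cv2.undistortPoints(np.array([[[u,v]]],float),np.array(c['mtx']),np.array(c['dist_coeffs']))[0,0]
    R=np.array(c['R']);t=np.array(c['t']).ravel()
    return -R.T@t, R.T@np.array([p[0],p[1],1.])
def onz(c,u,v,z):
    o,d=ray(c,u,v); return o+d*(z-o[2])/d[2]
def proj(c,X):
    return cv2.projectPoints(np.array([X],float),cv2.Rodrigues(np.array(c['R']))[0],np.array(c['t'],float),np.array(c['mtx']),np.array(c['dist_coeffs']))[0][0,0]
E
python3 - <<'E'
from h import *
s=r.read_state(); print({k:np.round(v,3) for k,v in s.items()}, r.tcp_to_tips)
for n in('top','side','wrist'):
    snap(n,n+'0.png'); c=imaging.get_calibration(n); R=np.array(c['R']);print(n,np.round(-R.T@np.array(c['t']).ravel()),np.round(R,2).tolist())
E
```

```text
{'time': np.float64(0.0), 'qpos': array([-1.239,  0.522, -0.036,  1.6  ,  0.021,  1.021, -0.113]), 'joint_vel': array([-0.   , -0.001,  0.001,  0.001, -0.   , -0.   , -0.001]), 'joint_torque': array([ 2.0000e-03, -9.2710e+01,  1.9800e+00, -3.6995e+01,  1.8000e-02,
        8.0000e-03, -0.0000e+00]), 'tcp_pos': array([244.32 , 574.896, 217.333]), 'tcp_rot': array([ 2.620e+00,  1.733e+00, -1.000e-03]), 'contact_force': array([ 0.134,  0.316, -0.454]), 'wrist_torque': array([ 0.067, -0.045,  0.007]), 'opening': np.float64(85.457)} 17.0
top [ 362.   28. 1411.] [[-0.02, -1.0, -0.0], [-0.99, 0.02, -0.14], [0.14, -0.0, -0.99]]
side [  92. -667.  835.] [[0.83, -0.56, -0.02], [-0.38, -0.55, -0.74], [0.4, 0.62, -0.67]]
wrist [175. 606. 373.] [[0.39, 0.92, -0.0], [0.88, -0.37, 0.3], [0.28, -0.12, -0.95]]
```

View pics/top0.png

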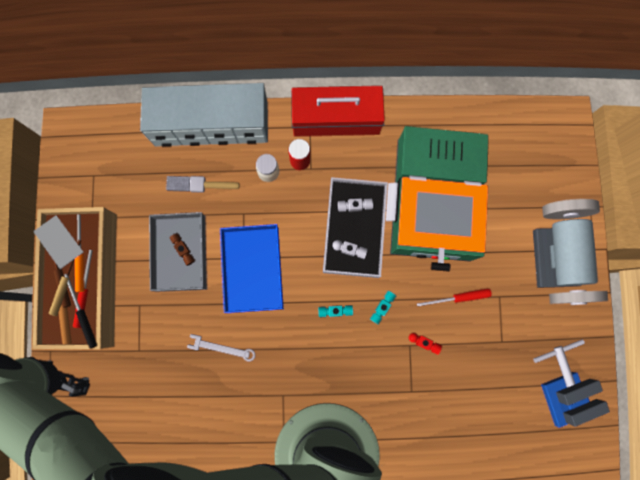

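View pics/side0.png

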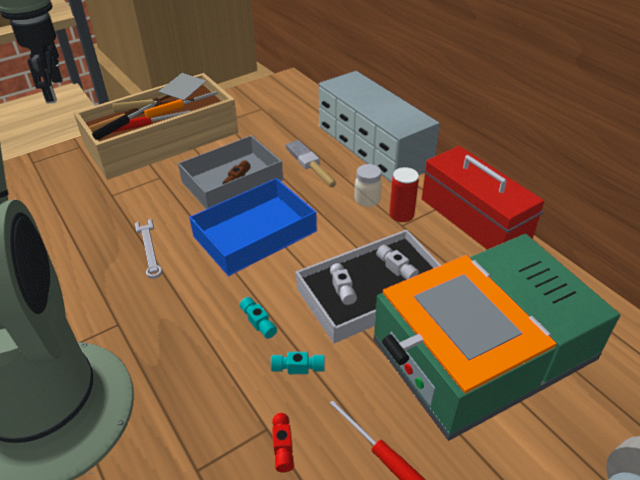

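View pics/wrist0.png

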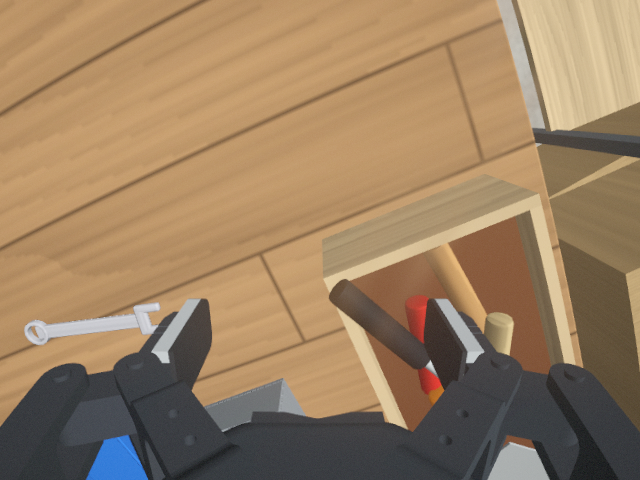

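Candidates in the top view: two bright heads in the black tray at (355,205) and (350,248). The look-alikes are turquoise at (335,311) and (383,306), red at (427,343), and rusty in the grey bin at (181,248). The two in the tray fit; I'll confirm that in a crop and measure.

```bash
python3 - <<'E'
from h import *
im=cv2.cvtColor(cv2.imread('pics/top0.png'),cv2.COLOR_BGR2RGB); c=imaging.get_calibration('top')
cv2.imwrite('pics/crop0.png',cv2.cvtColor(cv2.resize(im[170:285,310:450],None,fx=5,fy=5,interpolation=cv2.INTER_CUBIC),cv2.COLOR_RGB2BGR))
sub=np.zeros(im.shape[:2],np.uint8); 
m=(im.min(2)>95).astype(np.uint8); m[:,:330]=0;m[:,384:]=0;m[:184]=0;m[272:]=0
# pull inside tray
n,l,st,ce=cv2.connectedComponentsWithStats(m)
for i in range(1,n):
    if st[i,4]>120: print('bright',st[i],ce[i])
    if 200<st[i,4]<900:
        k=(l==i).astype(np.uint8); k=cv2.morphologyEx(k,cv2.MORPH_CLOSE,np.ones((5,5)))
        cn=max(cv2.findContours(k,0,1)[0],key=cv2.contourArea)
        rr=cv2.minAreaRect(cn); print(rr)
        P=np.array([onz(c,u,v,48)[:2] for u,v in cv2.boxPoints(rr)]); print('world',P.mean(0).round(1),P.round(1).tolist())
        e=[P[1]-P[0],P[2]-P[1]]; e=max(e,key=np.linalg.norm);print('len',np.linalg.norm(e),'ang',np.degrees(np.arctan2(e[1],e[0])))
def rect(mask,z,name):
    cn=max(cv2.findContours(mask.astype(np.uint8),0,1)[0],key=cv2.contourArea); rr=cv2.minAreaRect(cn)
    P=np.array([onz(c,u,v,z)[:2] for u,v in cv2.boxPoints(rr)]); print(name,rr,'world',P.mean(0).round(1),P.round(0).tolist())
R,G,B=[im[...,i].astype(int) for i in range(3)]
rect((B>150)&(R<60)&(G<110)&(np.indices(B.shape)[1]<300),55,'tote')
k=(R>220)&(G>90)&(G<150)&(B<40); k[:170]=0; rect(k,121,'lid')
k=(R<40)&(G<40)&(B<40); k[:255]=0;k[275:]=0;k[:,:425]=0;k[:,455:]=0; rect(k,133,'handle')
# tray outer corners
E
```

```text
bright [337 199  36  12 328] [354.69817073 204.4847561 ]
((354.5, 204.5), (11.0, 35.0), 90.0)
world [649.9 -87.6] [[665.6, -42.1], [663.7, -134.1], [634.3, -132.9], [636.2, -41.2]]
len 92.0631862213611 ang -91.18248597381563
bright [378 200   6  72 186] [381.48387097 242.7311828 ]
bright [332 241  35  18 320] [349.45625 248.85625]
((349.1000061035156, 248.20001220703125), (35.10127639770508, 11.700427055358887), 18.43494987487793)
world [534.8 -69.7] [[535.8, -21.7], [564.7, -32.1], [533.7, -117.7], [505.0, -107.1]]
len 90.98055651433828 ang -109.90393560649022
tote ((250.92222595214844, 268.2548522949219), (83.96117401123047, 57.07613754272461), 86.42366790771484) world [488.6 184.7] [[594.0, 265.0], [600.0, 116.0], [383.0, 106.0], [377.0, 252.0]]
lid ((443.3025817871094, 214.57081604003906), (87.48365020751953, 66.65280151367188), 5.042450904846191) world [ 605.5 -303.3] [[534.0, -182.0], [701.0, -205.0], [678.0, -427.0], [509.0, -399.0]]
handle ((440.0, 266.0), (6.0, 16.0), 90.0) world [ 475.4 -283.9] [[483.0, -265.0], [482.0, -304.0], [468.0, -303.0], [469.0, -264.0]]
```

View pics/crop0.png

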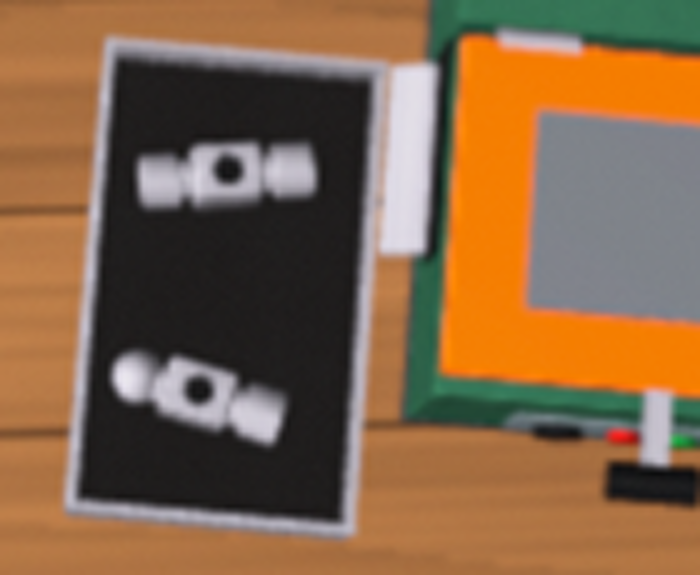

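Confirmed: the club head (two round faces) is at (355,205) and the peen head (ball at its left end) is at (350,248), both bright steel and in the tray. Now the precise poses.

```bash
cat >> h.py <<'E'
def tool_delta(X, yaw=None):
    """shift in tool axes (mm) to world TCP X; twist so that jaw axis (tool x) lies at world angle yaw (mod pi)"""
    s=r.read_state(); R=cv2.Rodrigues(np.array(s['tcp_rot'],float))[0]
    d=R.T@(np.array(X,float)-np.array(s['tcp_pos'])); out=np.round(d,1).tolist()
    a=np.degrees(np.arctan2(R[1,0],R[0,0])); tw=None
    if yaw is not None:
        dy=(yaw-a+90)%180-90; tw=-np.radians(dy)*np.sign(-R[2,2])
    print('tcp',np.round(s['tcp_pos'],1),'jaw ang',round(a,1),'z',R[:,2].round(3),'delta',out,'twist',tw,'t',round(s['time'],2),'F',np.round(s['contact_force'],1),'open',round(float(s['opening']),1),'q7',round(s['qpos'][6],2))
E
python3 - <<'E'
from h import *
im=cv2.cvtColor(cv2.imread('pics/top0.png'),cv2.COLOR_BGR2RGB); c=imaging.get_calibration('top');cs=imaging.get_calibration('side')
m=(im.min(2)>95).astype(np.uint8); m[:,:330]=0;m[:,376:]=0;m[:184]=0;m[272:]=0
n,l,st,ce=cv2.connectedComponentsWithStats(m)
for i in range(1,n):
    if st[i,4]>200:
        v,u=np.where(l==i); P=np.array([onz(c,a,b,50)[:2] for a,b in zip(u,v)]); mu,ev=cv2.PCACompute(P,None)
        mid=(P.max(0)+P.min(0))/2
        print(ce[i],'world',mu.round(1),'axis ang',np.degrees(np.arctan2(ev[0,1],ev[0,0])))
for nm,uv in(('clubhole',(355.6,204)),('peenhole',(349.8,248))): print(nm,onz(c,*uv,60).round(1))
# T-handle by two views: bar centre top (440.3,266.5) ; side (396,349)
def tri(a,b):
    o1,d1=ray(c,*a);o2,d2=ray(cs,*b);A=np.stack([d1,-d2],1);k=np.linalg.lstsq(A,o2-o1,rcond=None)[0];p=o1+k[0]*d1;q=o2+k[1]*d2;return ((p+q)/2).round(1),np.linalg.norm(p-q).round(1)
print('handle tri',tri((440.3,266.3),(396,349)), 'plane125',onz(c,440.3,266.3,125))
# tumbler yaw: crops pixels of tray outer corners (crop coords/5)
g=lambda x,y,z:onz(c,310+x/5,170+y/5,z)[:2]
T=np.array([g(107,38,48),g(385,63,48),g(352,536,48),g(66,510,48)]);print('tray',T.round(0).tolist(),T.mean(0))
d=T[0]-T[3]+T[1]-T[2];print('tray yaw',np.degrees(np.arctan2(d[1],d[0])))
a=onz(c,441.5,0,1)
big=cv2.resize(im[170:285,380:500],None,fx=5,fy=5,interpolation=cv2.INTER_CUBIC);cv2.imwrite('pics/lid0.png',cv2.cvtColor(big,cv2.COLOR_RGB2BGR))
s=cv2.imread('pics/side0.png');cv2.imwrite('pics/lid1.png',cv2.resize(s[310:400,360:480],None,fx=5,fy=5,interpolation=cv2.INTER_CUBIC))
tool_delta([650,-88,200],5.6)
E
```

```text
[354.69817073 204.4847561 ] world [[649.5 -87.9]] axis ang 93.60898640695041
[349.45625 248.85625] world [[532.8 -70.4]] axis ang 71.59983378864648
clubhole [648.6 -89.4  60. ]
peenhole [533.7 -70.6  60. ]
handle tri (array([ 476.2, -287.8,  121.5]), np.float64(1.2)) plane125 [ 475.34072538 -286.55841229  125.        ]
tray [[724.0, -29.0], [707.0, -176.0], [458.0, -148.0], [475.0, -1.0]] [590.8085834  -88.44489903]
tray yaw -6.350109693061034
tcp [244.3 575.  217.5] jaw ang 67.0 z [-0.    -0.001 -1.   ] delta [-451.5, 632.6, 17.9] twist 1.0712751387461312 t 0.15 F [ 0.2 -0.4  0.5] open 85.1 q7 -0.11
```

View pics/lid0.png

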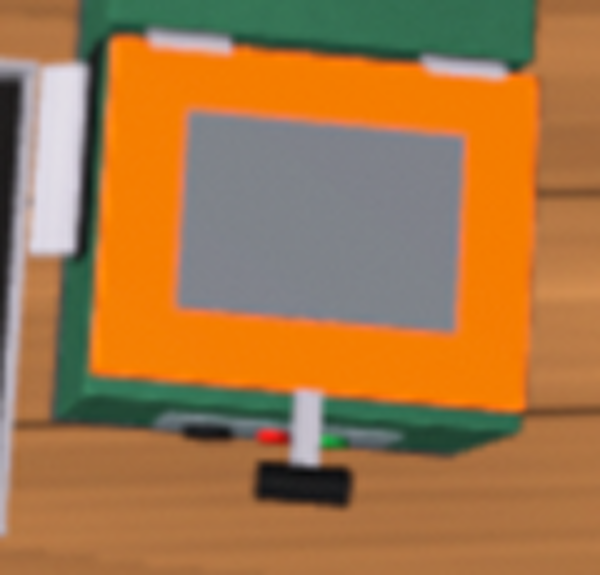

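View pics/lid1.png

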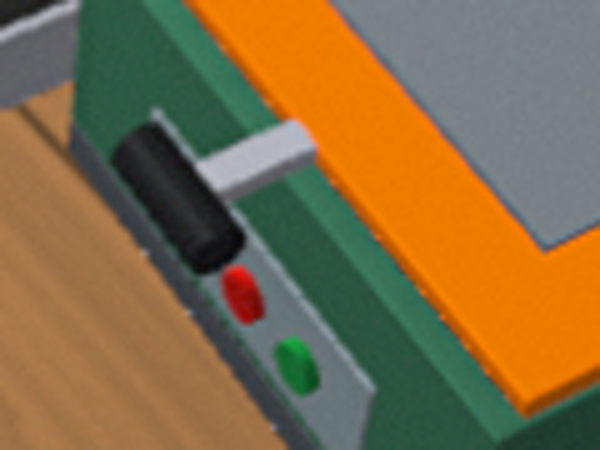

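>>> arm_command --moves '[{"tx": -450, "ty": 632, "tz": 10, "twist": 0.6, "claw": 0.2}, {"tx": -450, "ty": 632, "tz": 10, "twist": 0.6, "claw": 0.2}, {"tx": -450, "ty": 632, "tz": 10, "twist": 0.6, "claw": 0.2}, {"tx": -450, "ty": 632, "tz": 10, "twist": 0.6, "claw": 0.2}, {"tx": -450, "ty": 632, "tz": 10, "twist": 0.6, "claw": 0.2}]'

```text
time: 0.57
tcp_pos: [353.9, 395.7, 215.2]
tcp_rot: [3.018, 0.872, -0.001]
contact_force: [0.8, 0.8, 1.1]
opening: 51.1
```

```bash
python3 -c "
from h import *
tool_delta([649,-88.5,180],4.5)"
```

```text
tcp [353.9 395.7 215.2] jaw ang 32.2 z [-0.    -0.001 -1.   ] delta [-8.5, 567.0, 35.4] twist 0.48386547669307606 t 0.57 F [0.8 0.8 1.1] open 51.1 q7 -0.33
```

>>> arm_command --moves '[{"tx": -8, "ty": 567, "tz": 20, "twist": 0.48, "claw": 0.2}, {"tx": -8, "ty": 567, "tz": 20, "twist": 0.48, "claw": 0.2}, {"tx": -8, "ty": 567, "tz": 20, "twist": 0.48, "claw": 0.2}, {"tx": -8, "ty": 567, "tz": 20, "twist": 0.48, "claw": 0.2}, {"tx": -8, "ty": 567, "tz": 20, "twist": 0.48, "claw": 0.2}]'

```text
time: 0.98
tcp_pos: [462.2, 218.0, 208.0]
tcp_rot: [3.139, 0.117, -0.0]
contact_force: [1.7, 1.2, -0.1]
opening: 51.3
```

```bash
python3 -c "
from h import *
tool_delta([649,-88.5,150],4.5)"
```

```text
tcp [462.2 218.  208. ] jaw ang 4.3 z [-0.    -0.001 -1.   ] delta [163.3, 319.6, 58.1] twist -0.0037161100490524365 t 0.98 F [ 1.7  1.2 -0.1] open 51.3 q7 -0.34
```

>>> arm_command --moves '[{"tx": 163, "ty": 320, "tz": 58, "claw": 0.2}, {"tx": 163, "ty": 320, "tz": 58, "claw": 0.2}, {"tx": 163, "ty": 320, "tz": 58, "claw": 0.2}, {"tx": 163, "ty": 320, "tz": 58, "claw": 0.2}, {"tx": 163, "ty": 320, "tz": 58, "claw": 0.2}]'

```text
$.moves[0]: bad value
```

```bash
python3 -c "
from h import *
tool_delta([649,-88.5,150],4.5)"
```

```text
tcp [462.2 218.  208. ] jaw ang 4.3 z [-0.    -0.001 -1.   ] delta [163.3, 319.6, 58.1] twist -0.0037161100490524365 t 0.98 F [ 1.7  1.2 -0.1] open 51.3 q7 -0.34
```

>>> arm_command --moves '[{"tx": 163, "ty": 320, "tz": 58, "twist": 0, "claw": 0.2}, {"tx": 163, "ty": 320, "tz": 58, "twist": 0, "claw": 0.2}, {"tx": 163, "ty": 320, "tz": 58, "twist": 0, "claw": 0.2}, {"tx": 163, "ty": 320, "tz": 58, "twist": 0, "claw": 0.2}, {"tx": 163, "ty": 320, "tz": 58, "twist": 0, "claw": 0.2}]'

```text
time: 1.4
tcp_pos: [568.9, 42.0, 174.6]
tcp_rot: [3.139, 0.118, -0.001]
contact_force: [0.1, 1.2, 0.2]
opening: 51.5
```

```bash
python3 -c "
from h import *
tool_delta([649,-88.5,150],4.5)"
```

```text
tcp [568.9  42.  174.6] jaw ang 4.3 z [-0.    -0.001 -1.   ] delta [70.1, 136.1, 24.7] twist -0.0034428576573208923 t 1.4 F [0.1 1.2 0.2] open 51.5 q7 0.08
```

>>> arm_command --moves '[{"tx": 70, "ty": 136, "tz": 25, "twist": 0, "claw": 0.2}, {"tx": 70, "ty": 136, "tz": 25, "twist": 0, "claw": 0.2}, {"tx": 70, "ty": 136, "tz": 25, "twist": 0, "claw": 0.2}, {"tx": 70, "ty": 136, "tz": 25, "twist": 0, "claw": 0.2}, {"tx": 70, "ty": 136, "tz": 25, "twist": 0, "claw": 0.2}]'

```text
time: 1.82
tcp_pos: [649.8, -95.5, 148.2]
tcp_rot: [3.136, 0.108, -0.002]
contact_force: [0.1, -0.5, -0.2]
opening: 51.1
```

```bash
python3 -c "
from h import *
snap('wrist','w1.png')
tool_delta([649,-88.5,51],4.5)"
```

```text
tcp [648.9 -92.1 148.4] jaw ang 4.0 z [-0.002 -0.002 -1.   ] delta [0.5, -3.8, 97.4] twist -0.007867126435801694 t 1.87 F [-1.3  0.7  0.4] open 51.1 q7 0.31
```

View pics/w1.png

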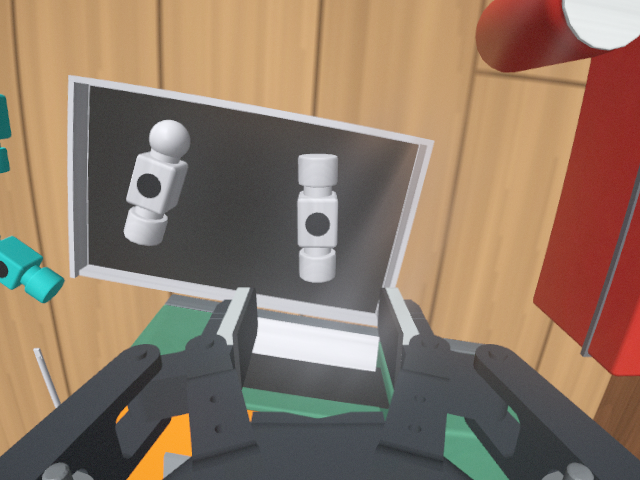

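Wrist view: the club head is upright in the image with its hole at (317,224) and its axis square to the jaws. The peen head's hole is at (149,186). I'll work out both positions from this view.

```bash
python3 -c "
from h import *
c=imaging.get_calibration('wrist')
print(onz(c,317,224,60),onz(c,149,186,60)); a=onz(c,317,172,45);b=onz(c,316,265,45);print(a,b,np.degrees(np.arctan2(*(a-b)[1::-1])))
a=onz(c,168,139,45);b=onz(c,147,226,45);print(a,b,np.degrees(np.arctan2(*(a-b)[1::-1])))
tool_delta([649,-88.5,51],4.5)"
```

```text
[649.34356738 -85.43186148  60.        ] [534.56647196 -66.92405363  60.        ]
[646.92192141 -52.21027581  45.        ] [ 651.16765114 -121.85857164   45.        ] 93.48840894616676
[542.97976884 -36.34710218  45.        ] [ 524.41288559 -100.3183264    45.        ] 73.81526069888285
tcp [648.9 -92.1 148.4] jaw ang 4.0 z [-0.002 -0.002 -1.   ] delta [0.5, -3.8, 97.4] twist -0.007867126435801694 t 1.87 F [-1.3  0.7  0.4] open 51.1 q7 0.31
```

>>> arm_command --moves '[{"tx": 0.5, "ty": -5, "tz": 30, "twist": 0, "claw": 0.2}, {"tx": 0.5, "ty": -5, "tz": 55, "twist": 0, "claw": 0.2}, {"tx": 0.5, "ty": -5, "tz": 80, "twist": 0, "claw": 0.2}, {"tx": 0.5, "ty": -5, "tz": 92, "twist": 0, "claw": 0.2}, {"tx": 0.5, "ty": -5, "tz": 97, "twist": 0, "claw": 0.2}]'

```text
time: 2.28
tcp_pos: [647.8, -86.3, 49.6]
tcp_rot: [3.138, 0.112, -0.007]
contact_force: [0.2, 0.3, -0.4]
opening: 51.2
```

```bash
python3 -c "
from h import *
tool_delta([649,-87,51],4.0)"
```

```text
tcp [647.8 -86.3  49.6] jaw ang 4.1 z [-0.004 -0.002 -1.   ] delta [1.1, 0.8, -1.4] twist 0.0017210819700209234 t 2.28 F [ 0.2  0.3 -0.4] open 51.2 q7 0.34
```

>>> arm_command --moves '[{"tx": 1, "ty": 0, "tz": -2, "twist": 0, "claw": -1}, {"tx": 1, "ty": 0, "tz": -2, "twist": 0, "claw": -1}, {"tx": 1, "ty": 0, "tz": -2, "twist": 0, "claw": -1}, {"tx": 1, "ty": 0, "tz": -2, "twist": 0, "claw": -1}, {"tx": 1, "ty": 0, "tz": -2, "twist": 0, "claw": -1}]'

```text
time: 2.7
tcp_pos: [649.3, -86.2, 52.6]
tcp_rot: [3.138, 0.112, -0.005]
contact_force: [-0.4, 0.5, 0.0]
opening: -0.3
```

>>> arm_command --moves '[{"tx": 0, "ty": 0, "tz": 0, "twist": 0, "claw": -1}, {"tx": 0, "ty": 0, "tz": -10, "twist": 0, "claw": -1}, {"tx": 0, "ty": 0, "tz": -30, "twist": 0, "claw": -1}, {"tx": 0, "ty": 0, "tz": -60, "twist": 0, "claw": -1}, {"tx": 0, "ty": 0, "tz": -95, "twist": 0, "claw": -1}]'

```text
time: 3.12
tcp_pos: [648.7, -86.1, 148.4]
tcp_rot: [3.138, 0.112, -0.008]
contact_force: [0.5, 0.4, 0.9]
opening: -0.0
```

```bash
python3 -c "
from h import *
snap('wrist','w2.png')
tool_delta([548,185,145],4.0)"
```

```text
tcp [652.  -86.9 156.3] jaw ang 4.1 z [ 0.004 -0.002 -1.   ] delta [-84.5, -278.6, 10.3] twist 0.0011121793176196667 t 3.17 F [ 3.9 -0.7  8.2] open 0.1 q7 0.3
```

View pics/w2.png

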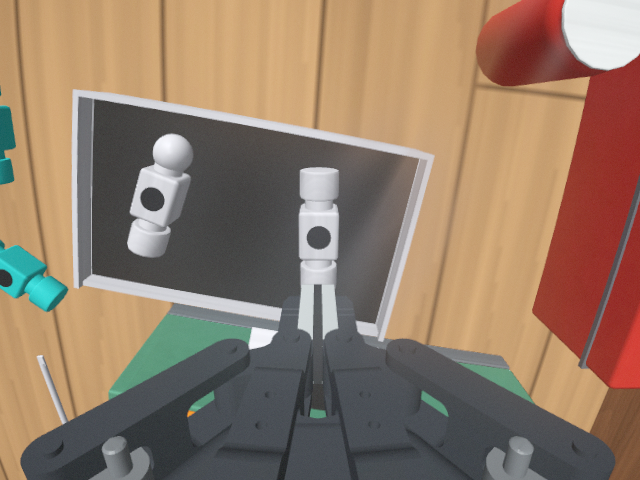

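```bash
python3 -c "
from h import *
im=snap('wrist','w3.png');c=imaging.get_calibration('wrist'); s=r.read_state()
R=cv2.Rodrigues(s['tcp_rot'])[0];p=s['tcp_pos'];print(p)
print('tcp px',proj(c,p),'tips',proj(c,p+17*R[:,2]),'cam',-np.array(c['R']).T@np.array(c['t']).ravel())
print(onz(c,319,237,60))
snap('top','t1.png');im=snap('side','s1.png')
print(proj(imaging.get_calibration('side'),p+17*R[:,2]),proj(imaging.get_calibration('top'),p+17*R[:,2]))
"
```

```text
[652.18614326 -86.83782047 153.80943901]
tcp px [314.6372126  291.56202241] tips [314.85884653 276.41342737] cam [647.02419581  -9.03031391 309.08322814]
[655.39031741 -91.09209564  60.        ]
[400.31677153 223.97526474] [357.00350534 196.03377094]
```

View pics/s1.png

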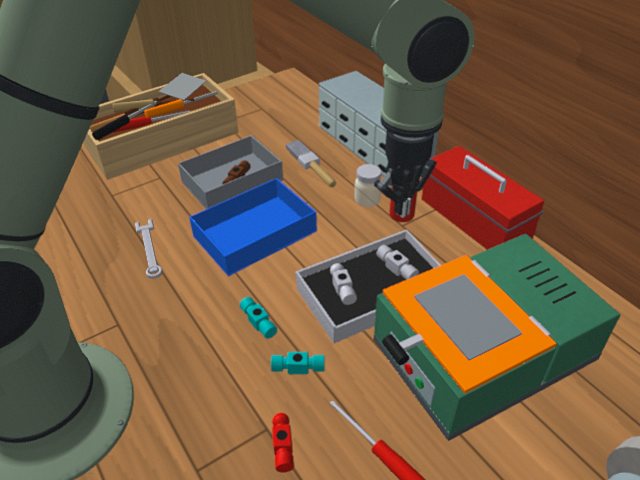

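View pics/t1.png

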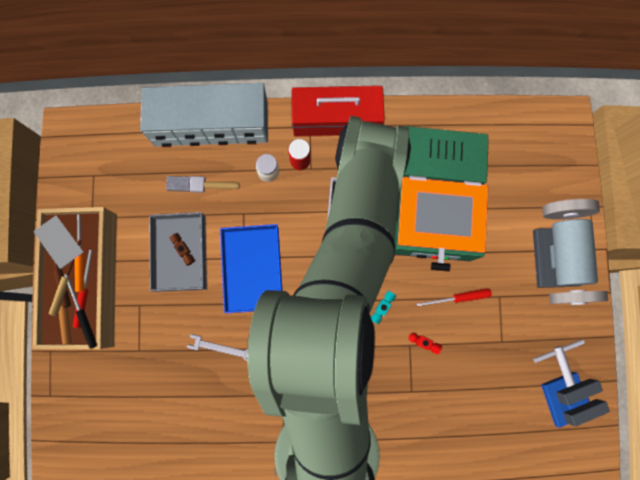

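View pics/w3.png

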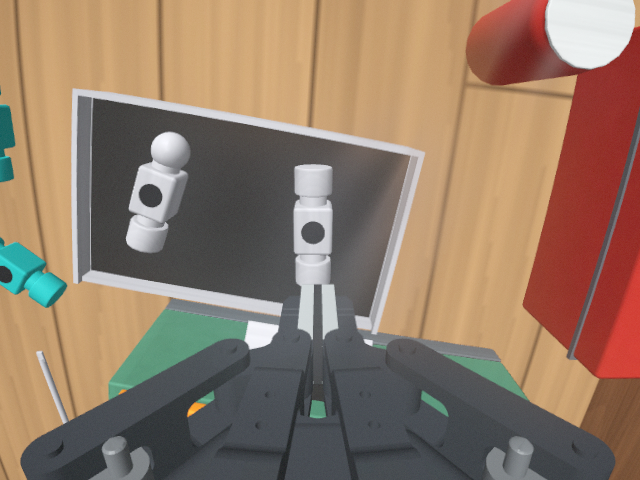

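```bash
python3 -c "
from h import *
s=cv2.imread('pics/s1.png');s0=cv2.imread('pics/side0.png')
a=cv2.resize(s[120:300,340:460],None,fx=3.2,fy=3.2,interpolation=cv2.INTER_CUBIC)
b=cv2.resize(s0[120:300,340:460],None,fx=3.2,fy=3.2,interpolation=cv2.INTER_CUBIC)
cv2.imwrite('pics/cmp.png',np.hstack([a,b])[:600,:800])
tool_delta([0,0,0])
"
```

```text
tcp [650.1 -86.1 149.2] jaw ang 4.1 z [-0.001 -0.002 -1.   ] delta [-642.1, -132.6, 149.6] twist None t 3.32 F [-0.6  0.3 -0.4] open 0.4 q7 0.31
```

View pics/cmp.png

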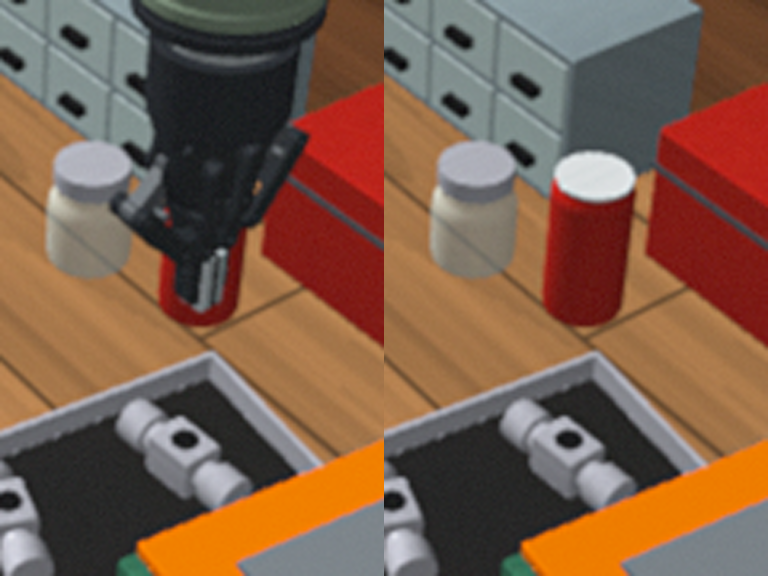

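```bash
python3 -c "
from h import *
c=imaging.get_calibration('side');cw=imaging.get_calibration('wrist')
o,d=ray(c,402.5,216)
for y in (-96,-86,-76): print(o+d*(y-o[1])/d[1])
o2,d2=ray(cw,318,286);k=np.linalg.lstsq(np.stack([d,-d2],1),o2-o,rcond=None)[0];print(o+k[0]*d,o2+k[1]*d2)
s=r.read_state();print(s['tcp_pos'],proj(c,s['tcp_pos']))
im=imaging.capture('wrist');
for z in (60,): 
  for cc in (imaging.get_calibration('wrist'),): print(proj(cc,[649,-88,60]),proj(cc,[534,-70,60]))
cv2.imwrite('pics/w4.png',im[...,::-1])
snap('side','s2.png')
print(r.read_state()['tcp_pos'])
"
```

```text
[646.64935778 -96.         164.89546479]
[656.3726548  -86.         153.14679785]
[666.09595182 -76.         141.3981309 ]
[656.79965464 -85.56084871 152.63085362] [651.39115446 -82.34925147 150.88831709]
[650.11260613 -86.07121753 149.1986264 ] [399.65979986 218.99468254]
[314.92368354 236.3993323 ] [148.11601071 199.3875859 ]
[649.15603015 -85.96496024 147.22615733]
```

View pics/w4.png

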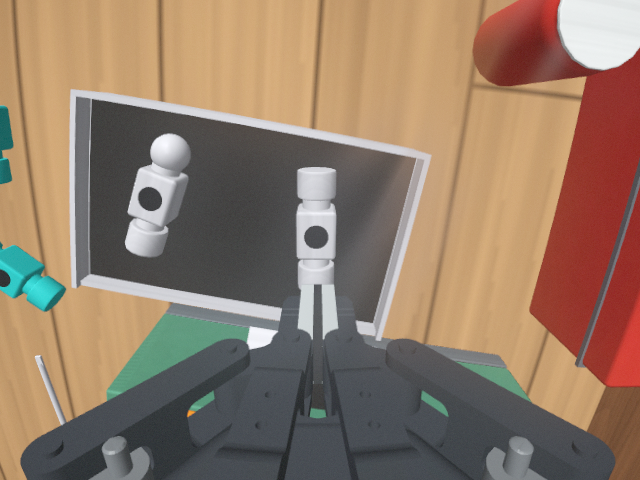

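The jaws closed on nothing and the head hasn't moved. The side and wrist views both put the fingertips at about the TCP's own height (z≈151 with TCP at 149), not 17 mm ahead of it. So the pads passed above the head. I'll go lower in small steps and watch the force.

>>> arm_command --moves '[{"tx": 0, "ty": 1, "tz": 0, "twist": 0, "claw": 0.2}, {"tx": 0, "ty": 1, "tz": 0, "twist": 0, "claw": 0.2}, {"tx": 0, "ty": 1, "tz": 30, "twist": 0, "claw": 0.2}, {"tx": 0, "ty": 1, "tz": 60, "twist": 0, "claw": 0.2}, {"tx": 0, "ty": 1, "tz": 90, "twist": 0, "claw": 0.2}]'

```text
time: 3.83
tcp_pos: [648.8, -87.1, 55.9]
tcp_rot: [3.138, 0.112, -0.006]
contact_force: [0.2, 0.5, -1.4]
opening: 51.5
```

```bash
python3 -c "
from h import *
tool_delta([649,-87,45],4.0)
snap('wrist','w5.png')
tool_delta([649,-87,45],4.0)
snap('side','s5.png')
s=cv2.imread('pics/s5.png')
cv2.imwrite('pics/s5c.png',cv2.resize(s[150:300,340:460],None,fx=4,fy=4,interpolation=cv2.INTER_CUBIC))"
```

```text
tcp [648.8 -87.1  55.9] jaw ang 4.1 z [-0.004 -0.001 -1.   ] delta [0.3, -0.1, 10.9] twist 0.0018029973152833283 t 3.83 F [ 0.2  0.5 -1.4] open 51.5 q7 0.34
tcp [645.6 -86.5  49.8] jaw ang 4.1 z [-0.011 -0.001 -1.   ] delta [3.4, 0.7, 4.8] twist 0.002061222643164399 t 3.88 F [-4.9  0.2 -7.4] open 50.9 q7 0.34
```

View pics/w5.png

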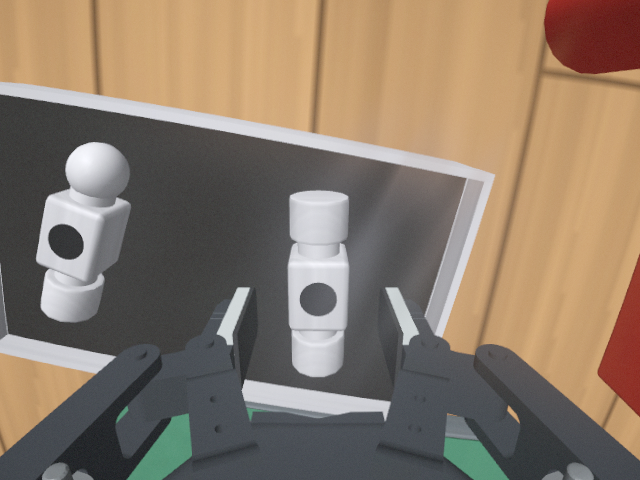

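View pics/s5c.png

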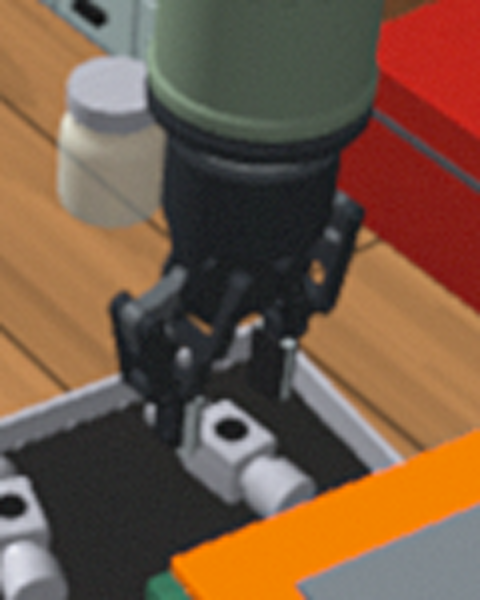

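Both views put the fingertips level with the hole, at the head's top face, so I need about 16–18 mm more.

>>> arm_command --moves '[{"tx": 2, "ty": 0, "tz": 4, "twist": 0, "claw": 0.2}, {"tx": 2, "ty": 0, "tz": 8, "twist": 0, "claw": 0.2}, {"tx": 2, "ty": 0, "tz": 10, "twist": 0, "claw": 0.2}, {"tx": 2, "ty": 0, "tz": 10, "twist": 0, "claw": 0.2}, {"tx": 2, "ty": 0, "tz": 10, "twist": 0, "claw": 0.2}]'

```text
time: 4.35
tcp_pos: [648.3, -86.6, 43.5]
tcp_rot: [3.139, 0.113, -0.016]
contact_force: [-0.7, -0.3, 0.0]
opening: 51.0
```

```bash
python3 -c "
from h import *
tool_delta([649,-87,35],4.0)
snap('wrist','w6.png')
snap('side','s6.png')
s=cv2.imread('pics/s6.png')
cv2.imwrite('pics/s6c.png',cv2.resize(s[150:300,340:460],None,fx=4,fy=4,interpolation=cv2.INTER_CUBIC))"
```

```text
tcp [648.3 -86.6  43.5] jaw ang 4.1 z [-0.01  -0.001 -1.   ] delta [0.8, 0.5, 8.5] twist 0.0018981099012280657 t 4.35 F [-0.7 -0.3  0. ] open 51.0 q7 0.34
```

View pics/w6.png

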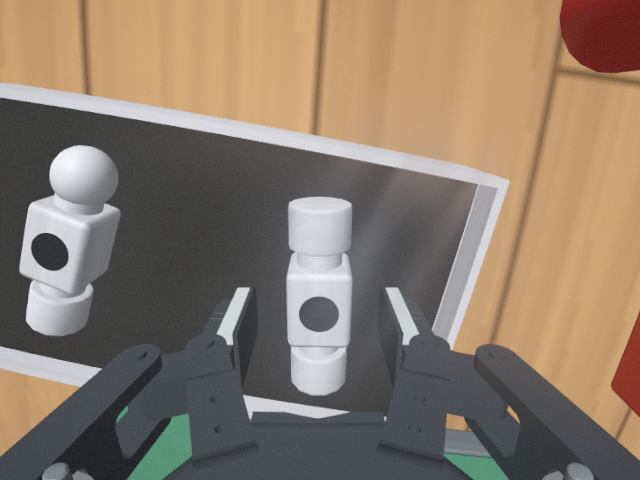

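View pics/s6c.png

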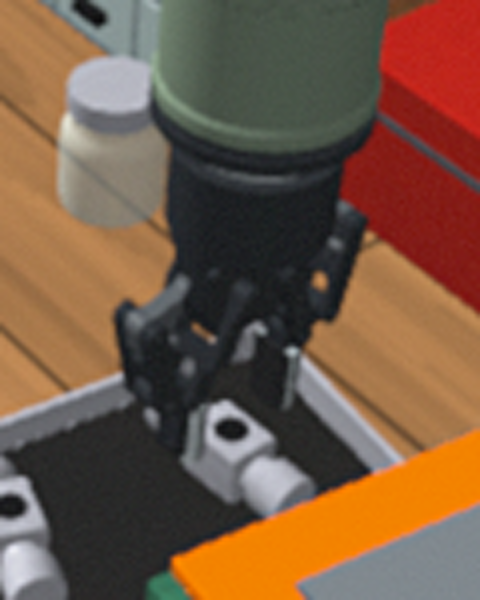

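>>> arm_command --moves '[{"tx": 1, "ty": 0, "tz": 4, "twist": 0, "claw": 0.2}, {"tx": 1, "ty": 0, "tz": 8, "twist": 0, "claw": 0.2}, {"tx": 1, "ty": 0, "tz": 9, "twist": 0, "claw": 0.2}, {"tx": 1, "ty": 0, "tz": 9, "twist": 0, "claw": 0.2}, {"tx": 1, "ty": 0, "tz": 9, "twist": 0, "claw": 0.2}]'

```text
time: 4.87
tcp_pos: [648.9, -86.6, 34.1]
tcp_rot: [3.139, 0.112, -0.017]
contact_force: [0.2, -0.6, 0.4]
opening: 51.1
```

```bash
python3 -c "
from h import *
tool_delta([649,-87,35],4.0)
snap('side','s7.png')
s=cv2.imread('pics/s7.png')
cv2.imwrite('pics/s7c.png',cv2.resize(s[150:300,340:460],None,fx=4,fy=4,interpolation=cv2.INTER_CUBIC))"
```

```text
tcp [648.9 -86.6  34.1] jaw ang 4.1 z [-0.011 -0.001 -1.   ] delta [0.0, 0.4, -0.9] twist 0.0017796315568869034 t 4.87 F [ 0.2 -0.6  0.4] open 51.1 q7 0.34
```

View pics/s7c.png

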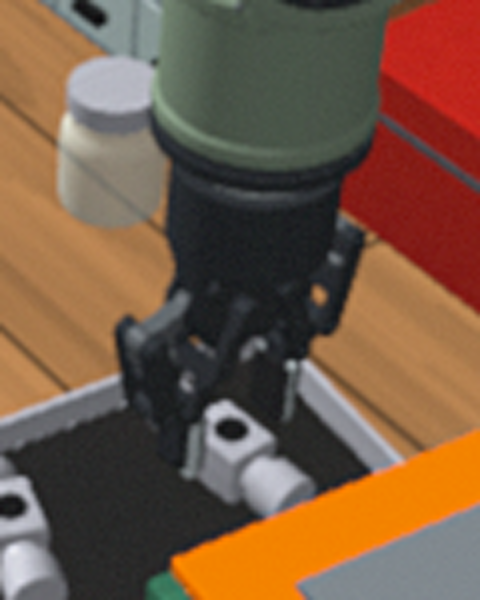

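>>> arm_command --moves '[{"tx": 0, "ty": 0, "tz": -2, "twist": 0, "claw": -0.2}, {"tx": 0, "ty": 0, "tz": -2, "twist": 0, "claw": -1}, {"tx": 0, "ty": 0, "tz": -2, "twist": 0, "claw": -1}, {"tx": 0, "ty": 0, "tz": -2, "twist": 0, "claw": -1}, {"tx": 0, "ty": 0, "tz": -2, "twist": 0, "claw": -1}]'

```text
time: 5.33
tcp_pos: [649.3, -86.6, 37.0]
tcp_rot: [3.139, 0.112, -0.015]
contact_force: [-2.9, 0.1, 7.9]
opening: 26.0
```

>>> arm_command --moves '[{"tx": 0, "ty": 0, "tz": -10, "twist": 0, "claw": -1}, {"tx": 0, "ty": 0, "tz": -30, "twist": 0, "claw": -1}, {"tx": 0, "ty": 0, "tz": -60, "twist": 0, "claw": -1}, {"tx": 0, "ty": 0, "tz": -90, "twist": 0, "claw": -1}, {"tx": 0, "ty": 0, "tz": -100, "twist": 0, "claw": -1}]'

```text
time: 5.75
tcp_pos: [651.9, -87.0, 141.8]
tcp_rot: [3.138, 0.112, -0.008]
contact_force: [0.7, 0.3, -2.0]
opening: 26.4
```

```bash
python3 -c "
from h import *
snap('wrist','w8.png')
tool_delta([540,185,145],4.0)
snap('side','s8.png')
s=cv2.imread('pics/s8.png')
cv2.imwrite('pics/s8c.png',cv2.resize(s[150:300,340:460],None,fx=4,fy=4,interpolation=cv2.INTER_CUBIC))"
```

```text
tcp [652.1 -86.9 141.8] jaw ang 4.1 z [-0.004 -0.001 -1.   ] delta [-92.4, -279.2, -3.1] twist 0.0015601689676617294 t 5.8 F [ 1.8 -0.4 -0.8] open 26.3 q7 0.31
```

View pics/w8.png

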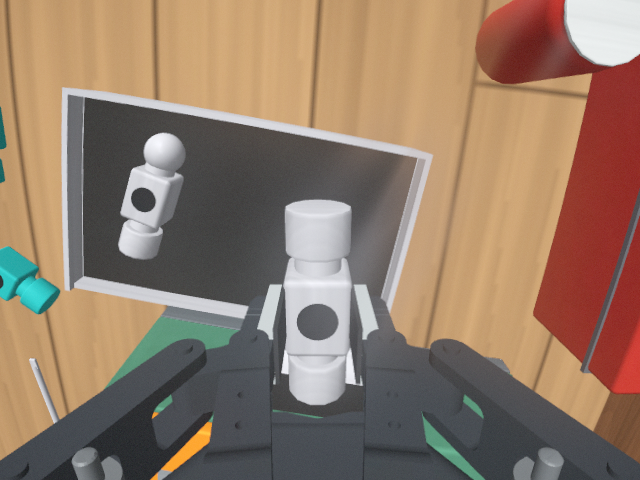

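View pics/s8c.png

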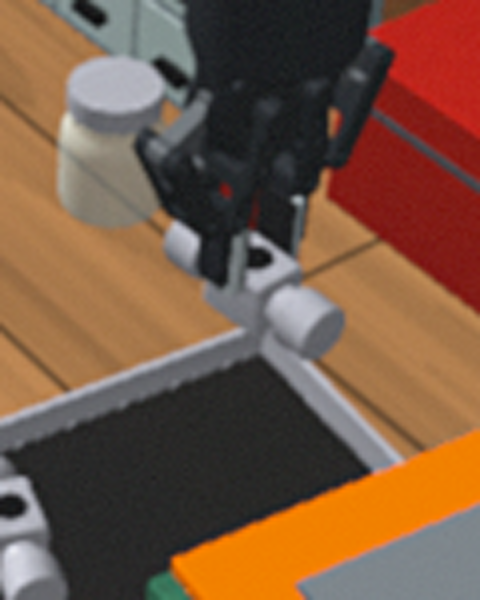

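The club head is held level. Carrying it to the tote.

>>> arm_command --moves '[{"tx": -92, "ty": -279, "tz": 0, "twist": 0, "claw": -1}, {"tx": -92, "ty": -279, "tz": 0, "twist": 0, "claw": -1}, {"tx": -92, "ty": -279, "tz": 0, "twist": 0, "claw": -1}, {"tx": -92, "ty": -279, "tz": 0, "twist": 0, "claw": -1}, {"tx": -92, "ty": -279, "tz": 0, "twist": 0, "claw": -1}]'

```text
time: 6.27
tcp_pos: [569.7, 107.9, 137.5]
tcp_rot: [3.138, 0.112, -0.013]
contact_force: [0.7, 1.9, -2.4]
opening: 25.9
```

```bash
python3 -c "
from h import *
tool_delta([540,185,130],4.0)"
```

```text
tcp [569.7 107.9 137.5] jaw ang 4.1 z [-0.008 -0.002 -1.   ] delta [-24.1, -79.1, 7.6] twist 0.0016556063796392552 t 6.27 F [ 0.7  1.9 -2.4] open 25.9 q7 -0.01
```

>>> arm_command --moves '[{"tx": -24, "ty": -79, "tz": 5, "twist": 0, "claw": -1}, {"tx": -24, "ty": -79, "tz": 5, "twist": 0, "claw": -1}, {"tx": -24, "ty": -79, "tz": 5, "twist": 0, "claw": -1}, {"tx": -24, "ty": -79, "tz": 5, "twist": 0, "claw": -1}, {"tx": -24, "ty": -79, "tz": 5, "twist": 0, "claw": -1}]'

```text
time: 6.68
tcp_pos: [539.6, 184.5, 131.6]
tcp_rot: [3.137, 0.113, -0.015]
contact_force: [0.8, 0.1, -2.0]
opening: 25.9
```

```bash
python3 -c "
from h import *
snap('side','s9.png')
tool_delta([540,185,20],4.0)
snap('wrist','w9.png')
tool_delta([540,185,20],4.0)
"
```

```text
tcp [540.  183.7 131.8] jaw ang 4.0 z [-0.009 -0.003 -1.   ] delta [1.1, -1.5, 111.8] twist 0.0007272832533962147 t 6.73 F [-0.1 -0.7 -2.7] open 26.1 q7 -0.14
tcp [540.3 183.4 132. ] jaw ang 4.0 z [-0.009 -0.003 -1.   ] delta [0.8, -1.8, 112.0] twist -5.4165415349077256e-05 t 6.78 F [ 0.1 -0.1 -3.3] open 26.2 q7 -0.14
```

View pics/s9.png

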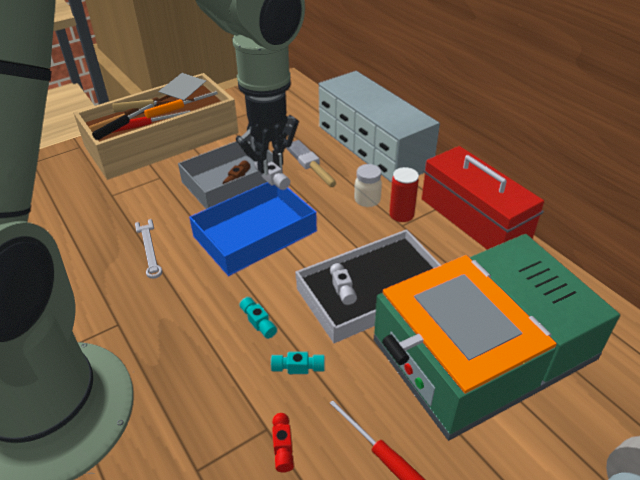

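View pics/w9.png

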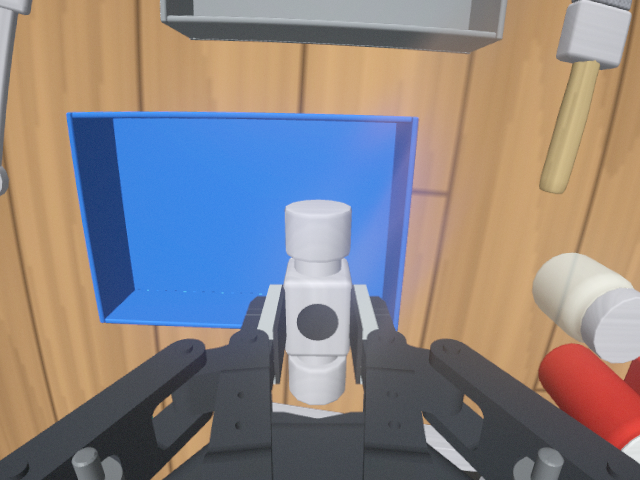

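```bash
python3 -c "
from h import *
c=imaging.get_calibration('wrist')
for p in ((70,114),(416,118),(102,323)): print(onz(c,*p,55).round(0))
for p in ((396,327),):print(onz(c,*p,55).round(0))
s=r.read_state()
for z in (-15,-5,5,15,25): print(z,proj(c,s['tcp_pos']+[0,0,z]))
"
```

```text
[381. 254.  55.]
[595. 264.  55.]
[386. 106.  55.]
[602. 121.  55.]
-15 [315.11382122 278.01560605]
-5 [314.80898844 286.81222686]
5 [314.46996511 296.59743072]
15 [314.09079269 307.54389464]
25 [313.6640848  319.86579377]
```

>>> arm_command --moves '[{"tx": 0, "ty": -2, "tz": 35, "twist": 0, "claw": -1}, {"tx": 0, "ty": -2, "tz": 70, "twist": 0, "claw": -1}, {"tx": 0, "ty": -2, "tz": 95, "twist": 0, "claw": -1}, {"tx": 0, "ty": -2, "tz": 110, "twist": 0, "claw": -1}, {"tx": 0, "ty": -2, "tz": 112, "twist": 0, "claw": -1}]'

```text
time: 7.2
tcp_pos: [537.9, 183.1, 17.1]
tcp_rot: [3.135, 0.106, -0.02]
contact_force: [-0.6, -0.2, -3.0]
opening: 26.4
```

>>> arm_command --moves '[{"tx": 0, "ty": 0, "tz": 2, "twist": 0, "claw": -1}, {"tx": 0, "ty": 0, "tz": 4, "twist": 0, "claw": -1}, {"tx": 0, "ty": 0, "tz": 5, "twist": 0, "claw": -1}, {"tx": 0, "ty": 0, "tz": 5, "twist": 0, "claw": -1}]'

```text
time: 7.53
tcp_pos: [538.4, 183.0, 12.8]
tcp_rot: [3.136, 0.106, -0.019]
contact_force: [-0.1, -0.3, -3.4]
opening: 26.2
```

```bash
python3 -c "
from h import *
tool_delta([540,185,12],4.0)"
```

```text
tcp [538.4 183.   12.8] jaw ang 3.9 z [-0.012 -0.004 -1.   ] delta [1.8, -1.8, 0.8] twist -0.0024303453705724013 t 7.53 F [-0.1 -0.3 -3.4] open 26.2 q7 -0.09
```

Still carrying the full weight (−3 N), so I'll go down more slowly until it touches.

>>> arm_command --moves '[{"tx": 0, "ty": 0, "tz": 1, "twist": 0, "claw": -1}, {"tx": 0, "ty": 0, "tz": 2, "twist": 0, "claw": -1}, {"tx": 0, "ty": 0, "tz": 2, "twist": 0, "claw": -1}]'

```text
time: 7.78
tcp_pos: [538.5, 183.2, 11.1]
tcp_rot: [3.136, 0.106, -0.018]
contact_force: [0.5, -0.5, -2.0]
opening: 26.3
```

>>> arm_command --moves '[{"tx": 0, "ty": 0, "tz": 1, "twist": 0, "claw": -1}, {"tx": 0, "ty": 0, "tz": 1.5, "twist": 0, "claw": -1}, {"tx": 0, "ty": 0, "tz": 1.5, "twist": 0, "claw": -1}]'

```text
time: 8.03
tcp_pos: [538.6, 183.2, 10.9]
tcp_rot: [3.137, 0.106, -0.018]
contact_force: [-7.8, -2.8, 24.9]
opening: 26.0
```

Touchdown. Releasing with a slightly open jaw, then backing straight up.

>>> arm_command --moves '[{"tx": 0, "ty": 0, "tz": -1, "twist": 0, "claw": -1}, {"tx": 0, "ty": 0, "tz": -1, "twist": 0, "claw": 0.1}, {"tx": 0, "ty": 0, "tz": -1, "twist": 0, "claw": 0.1}, {"tx": 0, "ty": 0, "tz": -1, "twist": 0, "claw": 0.1}, {"tx": 0, "ty": 0, "tz": -1, "twist": 0, "claw": 0.1}]'

```text
time: 8.45
tcp_pos: [538.6, 183.3, 11.8]
tcp_rot: [3.137, 0.106, -0.018]
contact_force: [0.2, -0.4, 0.0]
opening: 47.2
```

>>> arm_command --moves '[{"tx": 0, "ty": 0, "tz": -20, "twist": 0, "claw": 0.1}, {"tx": 0, "ty": 0, "tz": -50, "twist": 0, "claw": 0.1}, {"tx": 0, "ty": 0, "tz": -90, "twist": 0, "claw": 0.1}, {"tx": 0, "ty": 0, "tz": -120, "twist": 0, "claw": 0.1}, {"tx": 0, "ty": 0, "tz": -120, "twist": 0, "claw": 0.1}]'

```text
time: 8.87
tcp_pos: [542.5, 184.3, 137.2]
tcp_rot: [3.14, 0.105, -0.007]
contact_force: [0.9, 1.3, -0.1]
opening: 47.2
```

```bash
python3 -c "
from h import *
snap('wrist','w10.png')
tool_delta([533.5,-69.5,120],-17)
"
```

```text
tcp [541.4 184.3 134.5] jaw ang 3.9 z [-0.007 -0.001 -1.   ] delta [-24.9, 252.7, 14.9] twist 0.36420851100991297 t 8.92 F [-0.2  1.2 -0.9] open 47.2 q7 -0.14
```

View pics/w10.png

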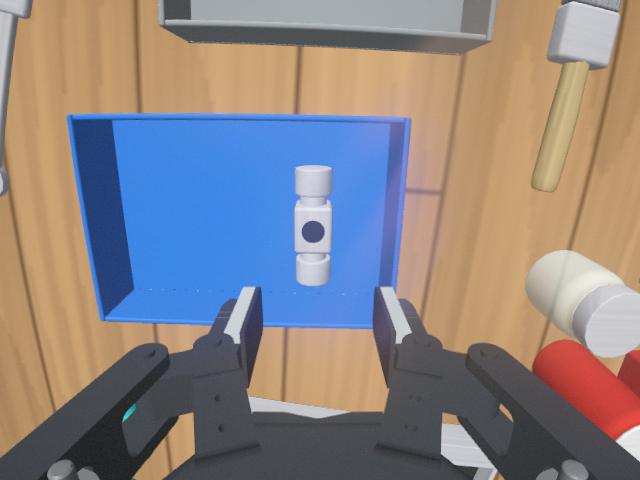

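The club head lies in the blue tote at (313,230). Next, the peen head.

>>> arm_command --moves '[{"tx": -25, "ty": 253, "tz": 10, "twist": 0.36, "claw": 0.2}, {"tx": -25, "ty": 253, "tz": 10, "twist": 0.36, "claw": 0.2}, {"tx": -25, "ty": 253, "tz": 10, "twist": 0.36, "claw": 0.2}, {"tx": -25, "ty": 253, "tz": 10, "twist": 0.36, "claw": 0.2}, {"tx": -25, "ty": 253, "tz": 10, "twist": 0.36, "claw": 0.2}]'

```text
time: 9.33
tcp_pos: [533.7, -26.2, 125.2]
tcp_rot: [3.105, -0.458, -0.012]
contact_force: [2.0, -0.2, -0.9]
opening: 51.4
```

```bash
python3 -c "
from h import *
tool_delta([533.5,-69.5,120],-17)"
```

```text
tcp [533.7 -26.2 125.2] jaw ang -16.8 z [-0.008 -0.002 -1.   ] delta [12.4, 41.5, 5.3] twist 0.0040368375502270355 t 9.33 F [ 2.  -0.2 -0.9] open 51.4 q7 -0.06
```

>>> arm_command --moves '[{"tx": 12, "ty": 41, "tz": 5, "twist": 0, "claw": 0.2}, {"tx": 12, "ty": 41, "tz": 5, "twist": 0, "claw": 0.2}, {"tx": 12, "ty": 41, "tz": 5, "twist": 0, "claw": 0.2}, {"tx": 12, "ty": 41, "tz": 5, "twist": 0, "claw": 0.2}]'

```text
time: 9.67
tcp_pos: [532.9, -68.8, 119.5]
tcp_rot: [3.105, -0.459, -0.014]
contact_force: [0.7, 0.8, 0.7]
opening: 51.4
```

```bash
python3 -c "
from h import *
c=imaging.get_calibration('wrist');snap('wrist','w11.png')
tool_delta([533.5,-69.5,37],-17)
print(proj(c,[533.5,-69.5,60]))
np.save('c11.npy',c,allow_pickle=True)"
```

```text
tcp [533.2 -68.  119.7] jaw ang -16.7 z [-0.009 -0.001 -1.   ] delta [1.4, 1.1, 82.7] twist 0.0048396293321115065 t 9.72 F [-0.   1.2 -0.2] open 51.0 q7 0.02
[317.8858243  248.84133443]
```

View pics/w11.png

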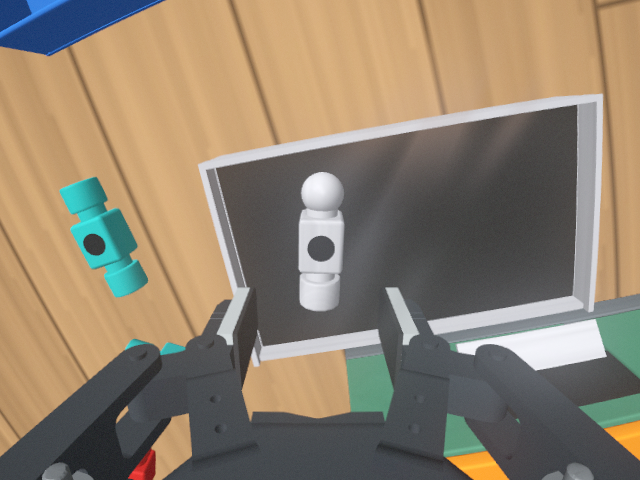

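>>> arm_command --moves '[{"tx": 2, "ty": 1, "tz": 30, "twist": 0, "claw": 0.2}, {"tx": 2, "ty": 1, "tz": 55, "twist": 0, "claw": 0.2}, {"tx": 2, "ty": 1, "tz": 72, "twist": 0, "claw": 0.2}, {"tx": 2, "ty": 1, "tz": 80, "twist": 0, "claw": 0.2}, {"tx": 2, "ty": 1, "tz": 82, "twist": 0, "claw": 0.2}]'

```text
time: 10.13
tcp_pos: [533.4, -68.4, 36.4]
tcp_rot: [3.106, -0.454, -0.017]
contact_force: [0.2, 0.0, 0.3]
opening: 51.5
```

```bash
python3 -c "
from h import *
tool_delta([534.5,-69.5,37],-17)"
```

```text
tcp [533.4 -68.4  36.4] jaw ang -16.6 z [-0.011 -0.001 -1.   ] delta [1.3, 0.8, -0.7] twist 0.006534980938123379 t 10.13 F [0.2 0.  0.3] open 51.5 q7 0.08
```

>>> arm_command --moves '[{"tx": 1, "ty": 1, "tz": -1, "twist": 0, "claw": -0.2}, {"tx": 1, "ty": 1, "tz": -1, "twist": 0, "claw": -1}, {"tx": 1, "ty": 1, "tz": -1, "twist": 0, "claw": -1}, {"tx": 1, "ty": 1, "tz": -1, "twist": 0, "claw": -1}, {"tx": 1, "ty": 1, "tz": -1, "twist": 0, "claw": -1}]'

```text
time: 10.55
tcp_pos: [534.7, -69.3, 38.5]
tcp_rot: [3.107, -0.453, -0.015]
contact_force: [-1.6, 1.6, 8.3]
opening: 25.7
```

>>> arm_command --moves '[{"tx": 0, "ty": 0, "tz": -10, "twist": 0, "claw": -1}, {"tx": 0, "ty": 0, "tz": -30, "twist": 0, "claw": -1}, {"tx": 0, "ty": 0, "tz": -60, "twist": 0, "claw": -1}, {"tx": 0, "ty": 0, "tz": -90, "twist": 0, "claw": -1}, {"tx": 0, "ty": 0, "tz": -95, "twist": 0, "claw": -1}]'

```text
time: 10.97
tcp_pos: [537.6, -69.7, 138.7]
tcp_rot: [3.107, -0.454, -0.005]
contact_force: [1.7, 0.3, -2.1]
opening: 25.8
```

```bash
python3 -c "
from h import *
snap('wrist','w12.png')
tool_delta([438,179,130],4)"
```

```text
tcp [537.4 -69.4 137.5] jaw ang -16.6 z [-0.004 -0.001 -1.   ] delta [-166.2, -209.6, 7.7] twist -0.3597818622897157 t 11.02 F [ 0.9 -0.3 -1.2] open 25.4 q7 0.01
```

View pics/w12.png

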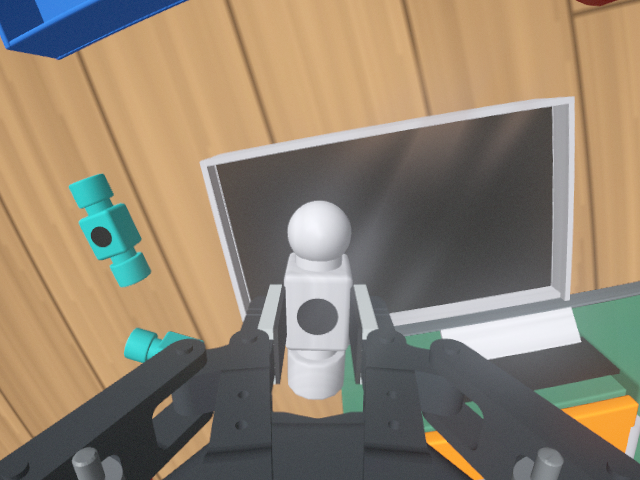

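The peen head is held. Carrying it to the tote's near half.

>>> arm_command --moves '[{"tx": -164, "ty": -212, "tz": 5, "twist": -0.36, "claw": -1}, {"tx": -164, "ty": -212, "tz": 5, "twist": -0.36, "claw": -1}, {"tx": -164, "ty": -212, "tz": 5, "twist": -0.36, "claw": -1}, {"tx": -164, "ty": -212, "tz": 5, "twist": -0.36, "claw": -1}, {"tx": -164, "ty": -212, "tz": 5, "twist": -0.36, "claw": -1}]'

```text
time: 11.43
tcp_pos: [460.4, 127.0, 132.8]
tcp_rot: [3.14, 0.11, -0.007]
contact_force: [1.9, 1.3, -2.8]
opening: 26.2
```

```bash
python3 -c "
from h import *
tool_delta([440,182,130],4)"
```

```text
tcp [460.4 127.  132.8] jaw ang 4.0 z [-0.004 -0.    -1.   ] delta [-16.5, -56.3, 2.9] twist 0.0005464086586480918 t 11.43 F [ 1.9  1.3 -2.8] open 26.2 q7 -0.1
```

>>> arm_command --moves '[{"tx": -16, "ty": -56, "tz": 3, "twist": 0, "claw": -1}, {"tx": -16, "ty": -56, "tz": 3, "twist": 0, "claw": -1}, {"tx": -16, "ty": -56, "tz": 3, "twist": 0, "claw": -1}, {"tx": -16, "ty": -56, "tz": 3, "twist": 0, "claw": -1}]'

```text
time: 11.77
tcp_pos: [439.8, 182.6, 129.6]
tcp_rot: [3.139, 0.115, -0.007]
contact_force: [0.3, -0.5, -2.6]
opening: 26.2
```

```bash
python3 -c "
from h import *
snap('wrist','w13.png')
tool_delta([440,182,20],4)"
```

```text
tcp [440.4 181.4 129.8] jaw ang 4.1 z [-0.004 -0.001 -1.   ] delta [0.2, -0.7, 109.8] twist 0.000996781189344764 t 11.82 F [-0.3  0.1 -3. ] open 26.0 q7 -0.22
```

View pics/w13.png

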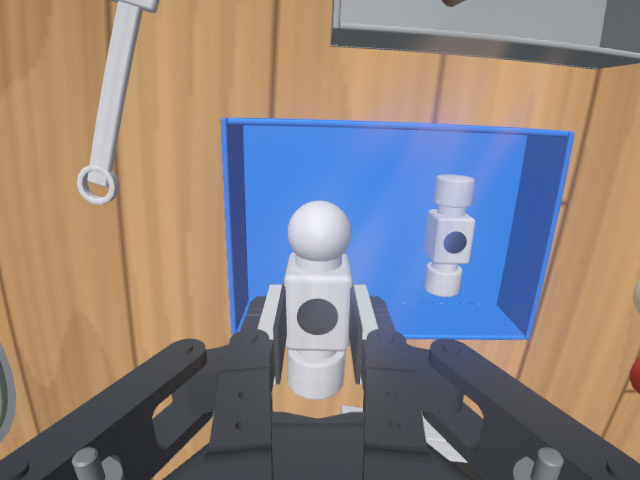

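>>> arm_command --moves '[{"tx": 2, "ty": 0, "tz": 35, "twist": 0, "claw": -1}, {"tx": 3, "ty": 0, "tz": 70, "twist": 0, "claw": -1}, {"tx": 3, "ty": 0, "tz": 95, "twist": 0, "claw": -1}, {"tx": 3, "ty": 0, "tz": 108, "twist": 0, "claw": -1}, {"tx": 3, "ty": 0, "tz": 111, "twist": 0, "claw": -1}]'

```text
time: 12.23
tcp_pos: [442.2, 179.4, 16.6]
tcp_rot: [3.137, 0.108, -0.012]
contact_force: [-1.6, 0.1, -2.8]
opening: 26.0
```

>>> arm_command --moves '[{"tx": 0, "ty": 0, "tz": 1, "twist": 0, "claw": -1}, {"tx": 0, "ty": 0, "tz": 3, "twist": 0, "claw": -1}, {"tx": 0, "ty": 0, "tz": 3, "twist": 0, "claw": -1}, {"tx": 0, "ty": 0, "tz": 3, "twist": 0, "claw": -1}]'

```text
time: 12.57
tcp_pos: [442.7, 179.5, 14.4]
tcp_rot: [3.138, 0.107, -0.01]
contact_force: [-0.6, 0.0, -2.2]
opening: 25.6
```

>>> arm_command --moves '[{"tx": 0, "ty": 0, "tz": 1, "twist": 0, "claw": -1}, {"tx": 0, "ty": 0, "tz": 2, "twist": 0, "claw": -1}, {"tx": 0, "ty": 0, "tz": 2, "twist": 0, "claw": -1}]'

```text
time: 12.82
tcp_pos: [442.9, 179.7, 12.6]
tcp_rot: [3.138, 0.108, -0.009]
contact_force: [0.0, 0.4, -1.1]
opening: 25.8
```

>>> arm_command --moves '[{"tx": 0, "ty": 0, "tz": 0.5, "twist": 0, "claw": -1}, {"tx": 0, "ty": 0, "tz": 1, "twist": 0, "claw": -1}]'

```text
time: 12.98
tcp_pos: [443.0, 179.8, 12.4]
tcp_rot: [3.139, 0.108, -0.008]
contact_force: [-7.7, -2.4, 37.3]
opening: 26.1
```

Firm contact; backing off a little and releasing.

>>> arm_command --moves '[{"tx": 0, "ty": 0, "tz": -1, "twist": 0, "claw": -1}, {"tx": 0, "ty": 0, "tz": -1, "twist": 0, "claw": 0.1}, {"tx": 0, "ty": 0, "tz": -1, "twist": 0, "claw": 0.1}, {"tx": 0, "ty": 0, "tz": -1, "twist": 0, "claw": 0.1}, {"tx": 0, "ty": 0, "tz": -1, "twist": 0, "claw": 0.1}]'

```text
time: 13.4
tcp_pos: [443.0, 179.8, 13.3]
tcp_rot: [3.139, 0.108, -0.008]
contact_force: [-1.0, 0.3, -1.0]
opening: 47.0
```

>>> arm_command --moves '[{"tx": 0, "ty": 0, "tz": -20, "twist": 0, "claw": 0.1}, {"tx": 0, "ty": 0, "tz": -50, "twist": 0, "claw": 0.1}, {"tx": 0, "ty": 0, "tz": -90, "twist": 0, "claw": 0.1}, {"tx": 0, "ty": 0, "tz": -130, "twist": 0, "claw": 0.1}, {"tx": 0, "ty": 0, "tz": -160, "twist": 0, "claw": 0.1}]'

```text
time: 13.82
tcp_pos: [444.0, 179.8, 176.0]
tcp_rot: [3.139, 0.107, -0.006]
contact_force: [0.6, 1.0, 0.0]
opening: 47.2
```

```bash
python3 -c "
from h import *
snap('wrist','w14.png')
tool_delta([475,-287,210],84)"
```

```text
tcp [446.  180.6 180.2] jaw ang 3.9 z [ 0.001  0.002 -1.   ] delta [-2.6, 468.5, -30.9] twist -1.3985557711106753 t 13.87 F [3.7 1.9 9. ] open 46.3 q7 -0.25
```

View pics/w14.png

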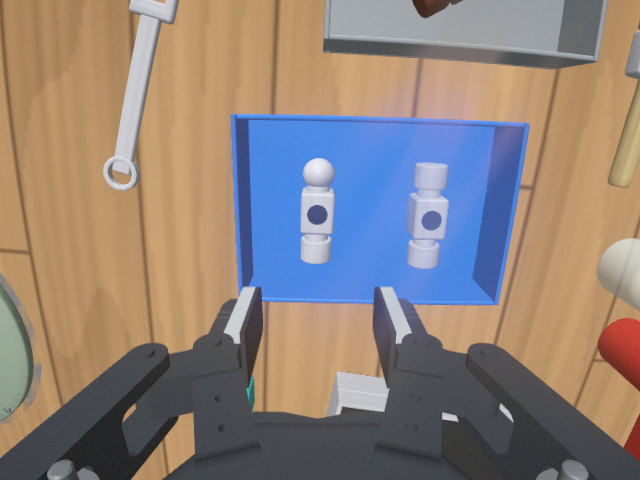

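Both heads lie in the tote: peen at (317,210), club at (428,215). Now the lid. The jaws must end up along the hinge line (84°/−96°), and turning by +1.74 keeps the last joint well inside its range.

>>> arm_command --moves '[{"tx": 0, "ty": 467, "tz": -20, "twist": 0.6, "claw": 0.65}, {"tx": 0, "ty": 467, "tz": -20, "twist": 0.6, "claw": 0.65}, {"tx": 0, "ty": 467, "tz": -20, "twist": 0.6, "claw": 0.65}, {"tx": 0, "ty": 467, "tz": -20, "twist": 0.6, "claw": 0.65}, {"tx": 0, "ty": 467, "tz": -20, "twist": 0.6, "claw": 0.65}]'

```text
time: 14.28
tcp_pos: [458.5, -29.2, 185.0]
tcp_rot: [-3.026, 0.835, -0.001]
contact_force: [2.1, 0.0, 0.3]
opening: 70.8
```

```bash
python3 -c "
from h import *
tool_delta([475,-287,200],-96)"
```

```text
tcp [458.5 -29.2 185. ] jaw ang -30.9 z [ 0.001  0.003 -1.   ] delta [146.4, 212.8, -15.7] twist 1.1368082827806276 t 14.28 F [2.1 0.  0.3] open 70.8 q7 -0.32
```

>>> arm_command --moves '[{"tx": 146, "ty": 213, "tz": -15, "twist": 0.6, "claw": 0.65}, {"tx": 146, "ty": 213, "tz": -15, "twist": 0.6, "claw": 0.65}, {"tx": 146, "ty": 213, "tz": -15, "twist": 0.6, "claw": 0.65}, {"tx": 146, "ty": 213, "tz": -15, "twist": 0.6, "claw": 0.65}, {"tx": 146, "ty": 213, "tz": -15, "twist": 0.6, "claw": 0.65}]'

```text
time: 14.7
tcp_pos: [471.1, -237.0, 196.5]
tcp_rot: [-2.638, 1.7, 0.001]
contact_force: [1.0, 1.1, -1.0]
opening: 70.4
```

```bash
python3 -c "
from h import *
tool_delta([475,-287,200],-96)"
```

```text
tcp [ 471.1 -237.   196.5] jaw ang -65.6 z [ 0.001  0.003 -1.   ] delta [47.1, 17.1, -3.6] twist 0.53073974057466 t 14.7 F [ 1.   1.1 -1. ] open 70.4 q7 -0.38
```

>>> arm_command --moves '[{"tx": 47, "ty": 17, "tz": 0, "twist": 0.53, "claw": 0.65}, {"tx": 47, "ty": 17, "tz": 0, "twist": 0.53, "claw": 0.65}, {"tx": 47, "ty": 17, "tz": 0, "twist": 0.53, "claw": 0.65}, {"tx": 47, "ty": 17, "tz": 0, "twist": 0.53, "claw": 0.65}, {"tx": 47, "ty": 17, "tz": 0, "twist": 0.53, "claw": 0.65}]'

```text
time: 15.12
tcp_pos: [474.8, -287.1, 195.9]
tcp_rot: [-2.092, 2.341, 0.002]
contact_force: [0.1, 0.4, 0.3]
opening: 70.4
```

>>> arm_command --moves '[{"tx": 0, "ty": 0, "tz": 0, "twist": 0, "claw": 0.65}, {"tx": 0, "ty": 0, "tz": 0, "twist": 0, "claw": 0.65}]'

```text
time: 15.28
tcp_pos: [474.8, -287.0, 195.6]
tcp_rot: [-2.093, 2.34, 0.003]
contact_force: [-0.0, -0.0, -0.3]
opening: 70.4
```

```bash
python3 -c "
from h import *
c=imaging.get_calibration('wrist');snap('wrist','w15.png')
tool_delta([475,-287,140],-96)
print(proj(c,[475,-287,125]));snap('side','s15.png')
import pickle;pickle.dump(c,open('c15.pkl','wb'))"
```

```text
tcp [ 474.8 -287.   195.7] jaw ang -96.3 z [ 0.     0.003 -1.   ] delta [0.1, -0.2, 55.7] twist -0.005862499409601424 t 15.33 F [ 0.1  1.  -0. ] open 70.7 q7 -0.73
[319.04404648 241.80792105]
```

View pics/w15.png

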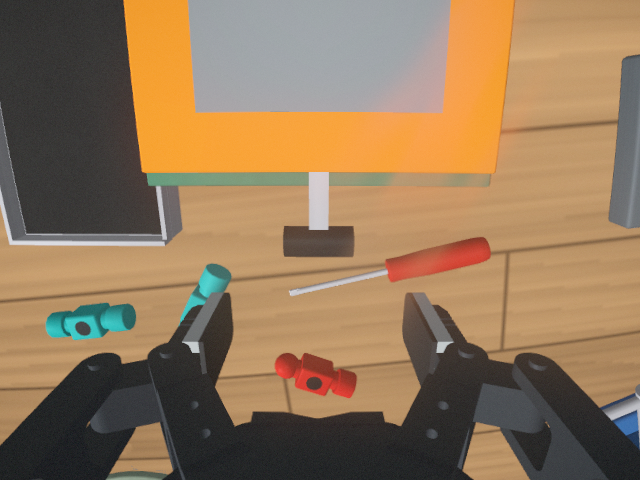

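View pics/s15.png

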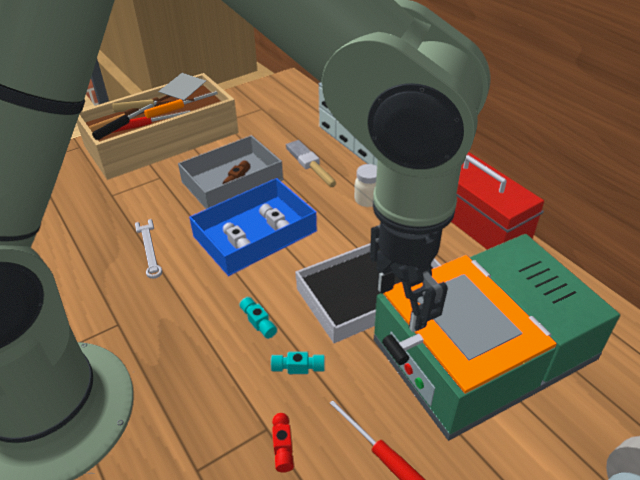

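The T-handle is at (318,241), where I predicted it, and lies level between the jaws. Descending around its ends.

>>> arm_command --moves '[{"tx": 0, "ty": 0, "tz": 30, "twist": 0, "claw": 0.65}, {"tx": 0, "ty": 0, "tz": 55, "twist": 0, "claw": 0.65}, {"tx": 0, "ty": 0, "tz": 72, "twist": 0, "claw": 0.65}, {"tx": 0, "ty": 0, "tz": 80, "twist": 0, "claw": 0.65}, {"tx": 0, "ty": 0, "tz": 82, "twist": 0, "claw": 0.65}]'

```text
time: 15.8
tcp_pos: [474.4, -286.6, 112.9]
tcp_rot: [-2.095, 2.339, 0.005]
contact_force: [-0.1, -0.5, -0.3]
opening: 70.5
```

```bash
python3 -c "
from h import *
tool_delta([475,-287,110],-96);snap('side','s16.png');snap('wrist','w16.png')
s=cv2.imread('pics/s16.png')
cv2.imwrite('pics/s16c.png',cv2.resize(s[270:400,350:480],None,fx=4.6,fy=4.6,interpolation=cv2.INTER_CUBIC))"
```

```text
tcp [ 474.4 -286.6  112.9] jaw ang -96.3 z [-0.001  0.003 -1.   ] delta [0.3, -0.6, 2.9] twist -0.005204419666773239 t 15.8 F [-0.1 -0.5 -0.3] open 70.5 q7 -0.65
```

View pics/s16c.png

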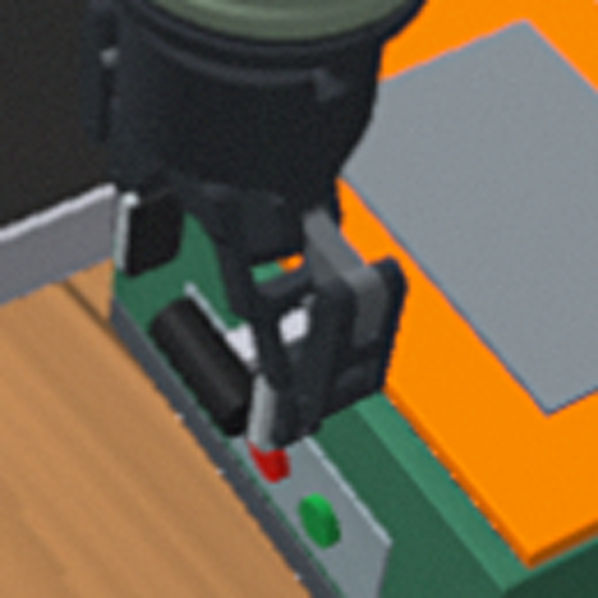

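View pics/w16.png

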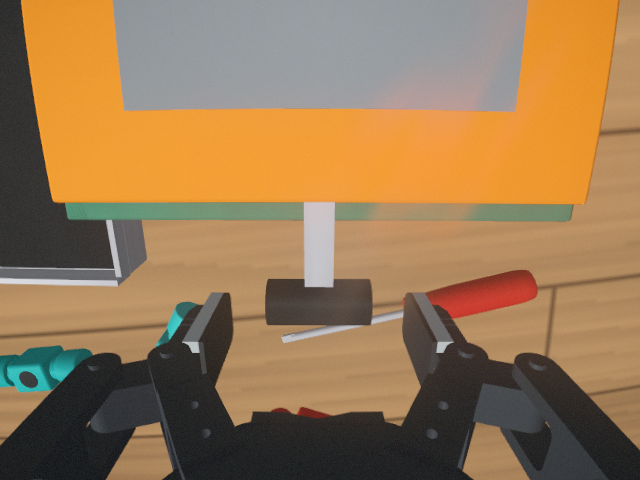

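>>> arm_command --moves '[{"tx": 0, "ty": -0.5, "tz": 4, "twist": 0, "claw": 0.65}, {"tx": 0, "ty": -0.5, "tz": 6, "twist": 0, "claw": 0.2}, {"tx": 0, "ty": -0.5, "tz": 6, "twist": 0, "claw": -1}, {"tx": 0, "ty": -0.5, "tz": 6, "twist": 0, "claw": -1}, {"tx": 0, "ty": -0.5, "tz": 6, "twist": 0, "claw": -1}]'

```text
time: 16.32
tcp_pos: [475.6, -287.4, 108.7]
tcp_rot: [-2.094, 2.339, 0.001]
contact_force: [0.9, -2.1, 0.4]
opening: 41.6
```

>>> arm_command --moves '[{"tx": 0, "ty": 0, "tz": 0, "twist": 0, "claw": -1}, {"tx": 0, "ty": 0, "tz": 0, "twist": 0, "claw": -1}]'

```text
time: 16.48
tcp_pos: [475.6, -287.5, 108.8]
tcp_rot: [-2.094, 2.339, 0.001]
contact_force: [-0.1, -0.8, 0.4]
opening: 41.9
```

```bash
python3 -c "
from h import *
tool_delta([475,-287,110],-96);snap('side','s17.png');snap('wrist','w17.png')
s=cv2.imread('pics/s17.png')
cv2.imwrite('pics/s17c.png',cv2.resize(s[270:400,350:480],None,fx=4.6,fy=4.6,interpolation=cv2.INTER_CUBIC))
s=r.read_state();R=cv2.Rodrigues(s['tcp_rot'])[0]
P0=np.array(s['tcp_pos']);a=np.radians(-6);ex=np.array([np.cos(a),np.sin(a),0])
for g in range(5,66,5):
  t=np.radians(g);x=-215*np.cos(t)+4*np.sin(t)+215;z=215*np.sin(t)+4*np.cos(t)-4
  print(g,(R.T@(x*ex+[0,0,z])).round(1))
"
```

```text
tcp [ 475.6 -287.5  108.8] jaw ang -96.3 z [ 0.001  0.002 -1.   ] delta [-0.4, 0.7, -1.2] twist -0.005736317420562271 t 16.48 F [-0.1 -0.8  0.4] open 41.9 q7 -0.64
5 [ -0.   -1.2 -18.7]
10 [ -0.1  -4.  -37.3]
15 [ -0.2  -8.4 -55.5]
20 [ -0.2 -14.4 -73.3]
25 [ -0.3 -21.9 -90.5]
30 [  -0.4  -30.9 -106.9]
35 [  -0.5  -41.3 -122.6]
40 [  -0.6  -53.  -137.2]
45 [  -0.7  -66.  -150.8]
50 [  -0.8  -80.  -163.2]
55 [  -0.9  -95.1 -174.3]
60 [  -1.  -111.2 -184.1]
65 [  -1.1 -128.  -192.4]
```

View pics/s17c.png

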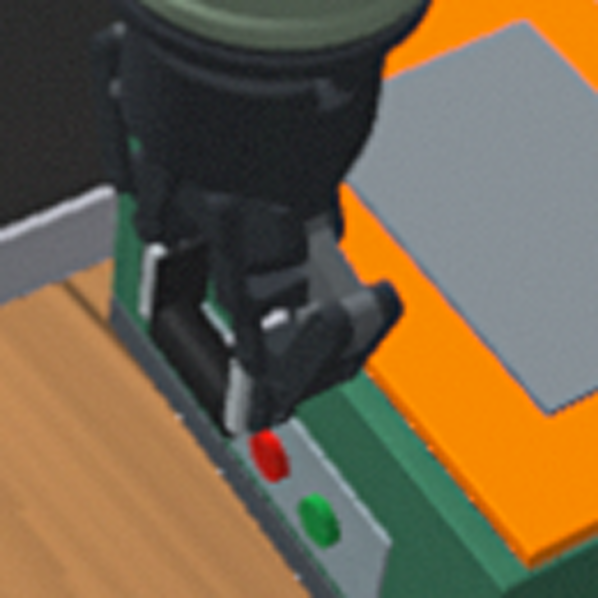

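View pics/w17.png

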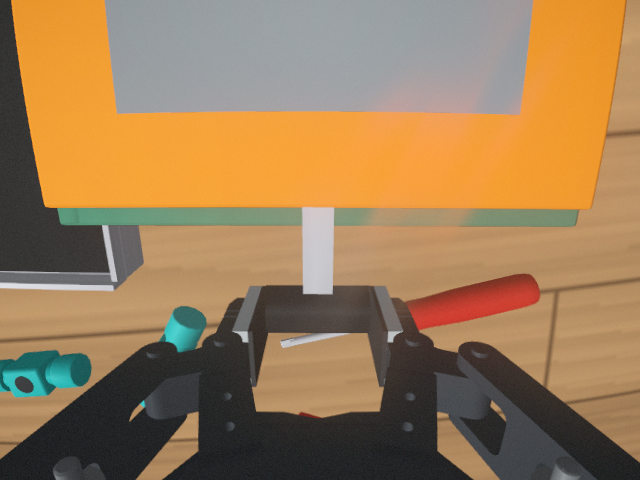

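Gripped on both end faces. Raising along the arc.

>>> arm_command --moves '[{"tx": 0, "ty": -0.5, "tz": -11, "twist": 0, "claw": -1}, {"tx": 0, "ty": -1.7, "tz": -22, "twist": 0, "claw": -1}, {"tx": 0, "ty": -3.3, "tz": -33.5, "twist": 0, "claw": -1}, {"tx": 0, "ty": -5.5, "tz": -44.5, "twist": 0, "claw": -1}, {"tx": 0, "ty": -8.4, "tz": -55.5, "twist": 0, "claw": -1}]'

```text
time: 17.0
tcp_pos: [485.2, -288.6, 165.0]
tcp_rot: [-2.094, 2.338, -0.002]
contact_force: [10.2, -4.6, -6.7]
opening: 41.7
```

```bash
cat >> h.py <<'E'
def arc(gs):
  s=r.read_state();R=cv2.Rodrigues(s['tcp_rot'])[0];P0=np.array([475.6,-287.5,108.8]);a=np.radians(-6);ex=np.array([np.cos(a),np.sin(a),0])
  d=s['tcp_pos']-P0; print('along',d@ex,'z',d[2],'angle~',np.degrees(np.arctan2(d[2]+4,215-d@ex))-1.07,'rad',np.hypot(d[2]+4,215-d@ex))
  for g in gs:
    t=np.radians(g);x=-215*np.cos(t)+4*np.sin(t)+215;z=215*np.sin(t)+4*np.cos(t)-4
    print(g,(R.T@(P0+x*ex+[0,0,z]-s['tcp_pos'])).round(1))
  tool_delta([0,0,0],-96)
E
python3 -c "
from h import *
arc([18,21,24,27,30])
snap('side','s18.png')"
```

```text
along 9.706892470878646 z 56.1949947924535 angle~ 15.271922409896245 rad 213.9361993609938
18 [ -0.1  -2.1 -10. ]
21 [ -0.1  -6.1 -20.6]
24 [ -0.1 -10.6 -30.9]
27 [ -0.2 -15.7 -40.9]
30 [ -0.2 -21.3 -50.7]
tcp [ 485.2 -288.6  165. ] jaw ang -96.3 z [ 0.003  0.001 -1.   ] delta [-233.4, 514.5, 163.6] twist -0.005107665402671463 t 17.0 F [10.2 -4.6 -6.7] open 41.7 q7 -0.71
```

View pics/s18.png

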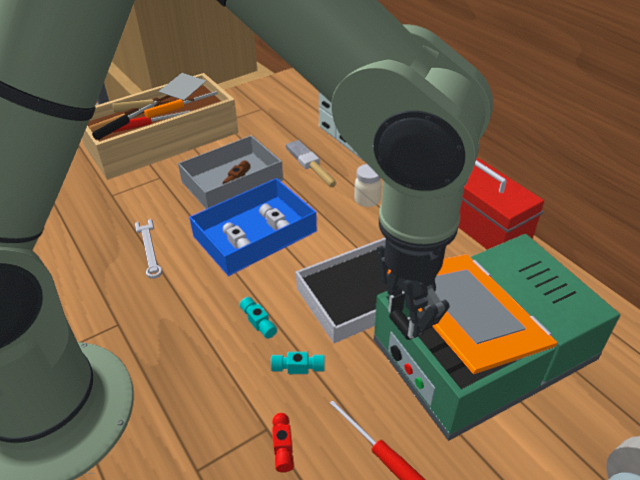

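>>> arm_command --moves '[{"tx": 0, "ty": -3, "tz": -10, "twist": 0, "claw": -1}, {"tx": 0, "ty": -7, "tz": -20.5, "twist": 0, "claw": -1}, {"tx": 0, "ty": -11.5, "tz": -31, "twist": 0, "claw": -1}, {"tx": 0, "ty": -16.5, "tz": -41, "twist": 0, "claw": -1}, {"tx": 0, "ty": -22, "tz": -50.5, "twist": 0, "claw": -1}]'

```text
time: 17.47
tcp_pos: [508.6, -291.2, 217.6]
tcp_rot: [-2.094, 2.336, -0.006]
contact_force: [10.3, -5.6, -11.2]
opening: 41.7
```

```bash
python3 -c "
from h import *
arc([33,36,39,42,45])"
```

```text
along 33.21492128520564 z 108.7867645638422 angle~ 30.747126295764883 rad 213.93145889308462
33 [-0.2 -3.7 -7.6]
36 [ -0.3 -10.3 -16.8]
39 [ -0.3 -17.4 -25.5]
42 [ -0.3 -24.9 -33.9]
45 [ -0.4 -32.8 -41.9]
tcp [ 508.6 -291.2  217.6] jaw ang -96.2 z [ 0.005 -0.    -1.   ] delta [-234.0, 538.4, 214.8] twist -0.004311170652021615 t 17.47 F [ 10.3  -5.6 -11.2] open 41.7 q7 -0.77
```

>>> arm_command --moves '[{"tx": 0, "ty": -5, "tz": -7.5, "twist": 0, "claw": -1}, {"tx": 0, "ty": -11.5, "tz": -16.5, "twist": 0, "claw": -1}, {"tx": 0, "ty": -18.5, "tz": -25, "twist": 0, "claw": -1}, {"tx": 0, "ty": -26, "tz": -33.5, "twist": 0, "claw": -1}, {"tx": 0, "ty": -34, "tz": -41, "twist": 0, "claw": -1}]'

```text
time: 17.88
tcp_pos: [542.4, -295.0, 258.8]
tcp_rot: [-2.095, 2.337, -0.006]
contact_force: [3.5, -5.5, -10.3]
opening: 41.4
```

```bash
python3 -c "
from h import *
arc([48,51,54,57,59,60])"
```

```text
along 67.17270781263454 z 150.03870575873572 angle~ 45.10879313936532 rad 213.4966772277149
48 [-0.5 -7.  -8.4]
51 [ -0.5 -15.7 -15.5]
54 [ -0.6 -24.8 -22.1]
57 [ -0.6 -34.2 -28.3]
59 [ -0.7 -40.7 -32.1]
60 [ -0.7 -44.  -33.9]
tcp [ 542.4 -295.   258.8] jaw ang -96.3 z [ 0.005 -0.    -1.   ] delta [-234.1, 572.5, 256.1] twist -0.004394908221578841 t 17.88 F [  3.5  -5.5 -10.3] open 41.4 q7 -0.83
```

>>> arm_command --moves '[{"tx": 0, "ty": -7.5, "tz": -8, "twist": 0, "claw": -1}, {"tx": 0, "ty": -16.5, "tz": -15, "twist": 0, "claw": -1}, {"tx": 0, "ty": -25.5, "tz": -21.5, "twist": 0, "claw": -1}, {"tx": 0, "ty": -35, "tz": -27.5, "twist": 0, "claw": -1}, {"tx": 0, "ty": -44, "tz": -33, "twist": 0, "claw": -1}]'

```text
time: 18.3
tcp_pos: [586.2, -299.9, 291.4]
tcp_rot: [-2.095, 2.338, -0.005]
contact_force: [4.8, -8.3, -16.5]
opening: 41.1
```

>>> arm_command --moves '[{"tx": 0, "ty": 0, "tz": 0, "twist": 0, "claw": -1}, {"tx": 0, "ty": 0, "tz": 0, "twist": 0, "claw": -1}, {"tx": 0, "ty": 0, "tz": 0, "twist": 0, "claw": -1}]'

```text
time: 18.55
tcp_pos: [585.6, -300.0, 290.7]
tcp_rot: [-2.095, 2.339, -0.003]
contact_force: [2.6, -3.2, -9.6]
opening: 41.1
```

```bash
python3 -c "
from h import *
arc([60])
snap('side','s20.png');snap('wrist','w20.png');snap('top','t20.png')
arc([60])"
```

```text
along 110.74623704171874 z 181.92152212933968 angle~ 59.64887683101641 rad 213.15642022198637
60 [-0.9 -0.2 -2.3]
tcp [ 585.6 -300.   290.7] jaw ang -96.3 z [ 0.003 -0.001 -1.   ] delta [-234.1, 615.8, 289.0] twist -0.005173624768781217 t 18.55 F [ 2.6 -3.2 -9.6] open 41.1 q7 -0.88
along 110.99939751429676 z 182.11509447096034 angle~ 59.733661469883245 rad 213.2016737910933
60 [-0.9  0.  -2.1]
tcp [ 585.9 -300.   290.9] jaw ang -96.3 z [ 0.003 -0.001 -1.   ] delta [-234.2, 616.2, 288.7] twist -0.00485628231371179 t 18.7 F [  2.8  -5.1 -12.1] open 40.9 q7 -0.88
```

View pics/s20.png

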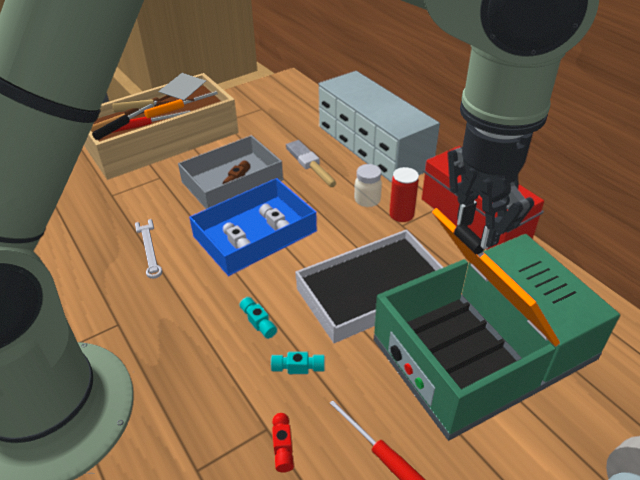

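View pics/w20.png

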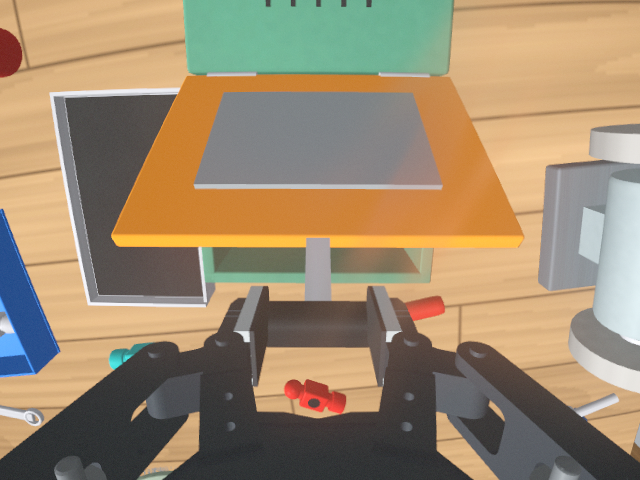

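View pics/t20.png

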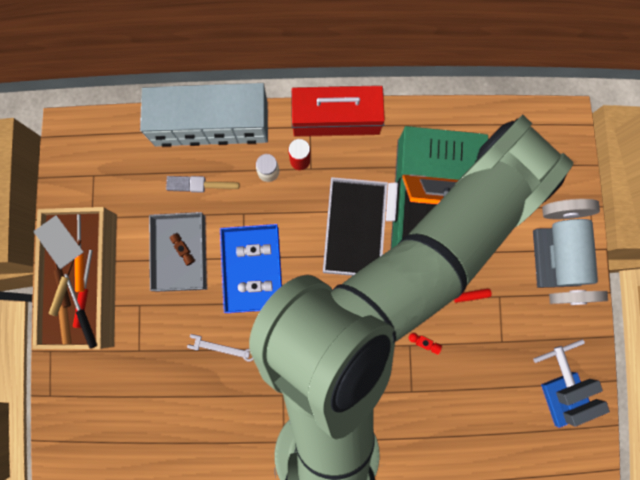

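The lid is up and held. A visual check of its angle: the free edge seen by the wrist camera at (113,238)–(523,238) is 220 mm wide, which gives its depth.

```bash
python3 -c "
from h import *
c=imaging.get_calibration('wrist')
H=np.array([475.6,-287.5,121])+215*np.array([np.cos(np.radians(6)),-np.sin(np.radians(6)),0])
ex=np.array([np.cos(np.radians(6)),-np.sin(np.radians(6)),0]);ey=np.array([-ex[1],ex[0],0])
for v in(236,246):
  o,d1=ray(c,113,v);_,d2=ray(c,523,v);k=220/abs((d1-d2)@ey);m=o+k*(d1+d2)/2;q=m-H
  print(v,m.round(1),'angle',np.degrees(np.arctan2(q[2],-q@ex)),'r',np.hypot(q[2],q@ex))
hl=onz(c,185,77,123);hr=onz(c,450,77,123);print(hl,hr,H)
arc([])"
```

```text
236 [ 603.4 -301.3  261.4] angle 58.37793690423939 r 164.86974359568273
246 [ 598.3 -300.7  263. ] angle 57.1861879317996 r 168.96137327888167
[ 707.95667164 -202.56575129  123.        ] [ 684.34717548 -419.84203217  123.        ] [ 689.4222075 -309.9736196  121.       ]
along 110.99939751429676 z 182.11509447096034 angle~ 59.733661469883245 rad 213.2016737910933
tcp [ 585.9 -300.   290.9] jaw ang -96.3 z [ 0.003 -0.001 -1.   ] delta [-234.2, 616.2, 288.7] twist -0.00485628231371179 t 18.7 F [  2.8  -5.1 -12.1] open 40.9 q7 -0.88
```

>>> arm_command --moves '[{"tx": 0, "ty": -1.5, "tz": -1, "twist": 0, "claw": -1}, {"tx": 0, "ty": -3, "tz": -1.5, "twist": 0, "claw": -1}, {"tx": 0, "ty": -3, "tz": -1.5, "twist": 0, "claw": -1}, {"tx": 0, "ty": -3, "tz": -1.5, "twist": 0, "claw": -1}, {"tx": 0, "ty": -3, "tz": -1.5, "twist": 0, "claw": -1}]'

```text
time: 19.12
tcp_pos: [588.8, -300.3, 292.4]
tcp_rot: [-2.095, 2.339, -0.004]
contact_force: [-0.2, -3.8, -6.7]
opening: 41.0
```

>>> arm_command --moves '[{"tx": 0, "ty": 0, "tz": 0, "twist": 0, "claw": -1}, {"tx": 0, "ty": 0, "tz": 0, "twist": 0, "claw": -1}, {"tx": 0, "ty": 0, "tz": 0, "twist": 0, "claw": -1}, {"tx": 0, "ty": 0, "tz": 0, "twist": 0, "claw": -1}, {"tx": 0, "ty": 0, "tz": 0, "twist": 0, "claw": -1}]'

```text
time: 19.53
tcp_pos: [588.8, -300.3, 292.5]
tcp_rot: [-2.095, 2.338, -0.004]
contact_force: [1.5, -2.7, -7.2]
opening: 41.0
```

```bash
python3 -c "
from h import *
arc([]); snap('side','s21.png'); arc([])"
```

```text
along 113.88733630842248 z 183.67612238901035 angle~ 60.615923705866294 rad 213.1809036329963
tcp [ 588.8 -300.3  292.5] jaw ang -96.3 z [ 0.003 -0.001 -1.   ] delta [-234.2, 619.1, 290.3] twist -0.004995611461853625 t 19.53 F [ 1.5 -2.7 -7.2] open 41.0 q7 -0.88
along 113.89341627979142 z 183.6602172611581 angle~ 60.61533471090863 rad 213.1640176344887
tcp [ 588.8 -300.3  292.5] jaw ang -96.3 z [ 0.003 -0.001 -1.   ] delta [-234.2, 619.1, 290.3] twist -0.004871901325107895 t 19.58 F [-0.2 -3.3 -7.4] open 41.0 q7 -0.88
```

View pics/s21.png

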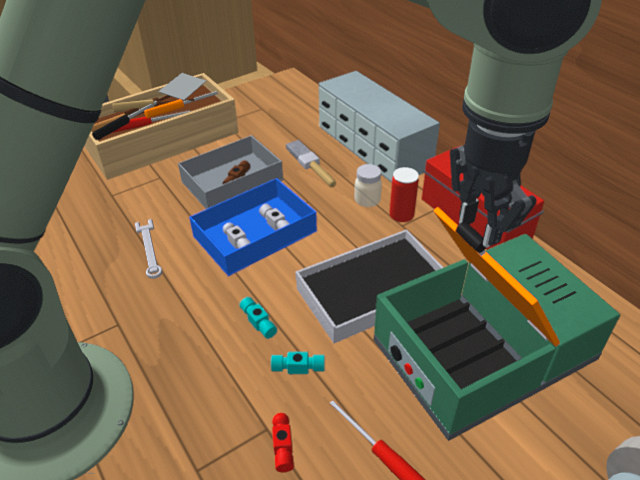

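The lid is steady at about 60°, the handle is still in the jaws at (470,237), both heads are in the tote, and everything else is in place. Handing in.

```bash
python3 -c "
from h import *
print(r.hand_in())"
```

```text
the job is handed in; nothing more can be done
None
```

Both polished heads are in the blue tote, and I handed the job in at about 19.6 s with the gripper still holding the lid open. Each head was lowered until it touched the tote floor before release.

**Last checks**
- **Lid angle:** the arm's position gave 60.6°, with the force and grip steady. The wrist camera had read about 57–58° just before a final nudge of about 1°, when the arm's figure was 59.7°. I did not repeat the camera measurement after the nudge.
- **Scene:** the side view showed both heads flat in the tote. The scrap bin, rusty head, look-alike heads and other bench items looked unmoved.

**What went wrong or disagreed**
- **Missed first grasp:** the first try on the club head closed on nothing. The cameras showed the fingertips about level with the TCP instead of 17 mm ahead of it. I grasped about 15 mm lower, and both picks then held.
- **Contact forces:** setting the heads down gave readings of about 25 N (club) and 37 N (peen). I backed off straight away each time. Holding the lid, the reading was about 8 N.

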